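# Hang the brush caddy on the rail

### The job

Take the S-hook off its short parking post and hook it over the long rail, well clear of the stop collar, about 5 cm to its left as the robot sees it; then, keeping it hooked on the rail, slide it gently to the right until it can be felt pressing lightly against the stop, without pushing the stop along, and let go of it there. Then hang the brush caddy by the middle of its bar handle in the hook's lower curl, so that it hangs level, free and still with the hook still by the stop, and let go; be gentle throughout and leave the palette, jar and pastel box where they are.

Things in the scene. Friction and masses are not known exactly. Their poses are not given: they have to be found in the camera images.
- stand: Rail stand, fixed: round steel rail, 12 mm diameter, 380 mm long along y, its axis 280 mm above the origin, which is on the table under the rail's middle. 18 mm wooden posts at y = -190 and +190 mm, 282 mm high. x points away from the robot, y to its left. Below the rail it is open but for a low cross-bar 19 mm high.
- collar: Stop on the rail: dark steel ring, 22 mm diameter, 16 mm wide (y -8 to +8 mm); origin at its centre on the rail's axis, axes as the stand's. A grey bush, 18 mm diameter, stands out of its left (+y) face by 3 to 17 mm; how far differs each time and is not measured: find it by feel. Held by friction only: slips if pushed with more than 8 N.
- hook_tab (a point): Centre of the wooden grip tab on top of the loose S-hook (60 g, 6 mm steel wire): tab 16 (x) by 12 (y) by 34 mm high. Grip it across y, in its upper half, from above, so that the fingers clear rail and stop. x points across the bar it hangs on, y along it, z up.
- hook_eye (a point): On the S-hook, 37 mm under hook_tab: lies on the axis of the 12 mm bar on which the hook sits. The upper curl is in the hook's x-z plane, open downwards, 18 mm inner width; its free tip on the +x side ends 17 mm below this point, the shank is on the -x side (x -12 mm) for 42 mm down, then slants to the lower curl right under this point. The wire spans y -3 to +3 mm here, which meets the stop.
- hook_curl (a point): On the S-hook, 111 mm under hook_eye: the axis of the caddy's bar when seated. The lower curl is in the hook's y-z plane, open upwards, 22 mm inner width. Free tip at y -16 mm, ends 19 mm above this point; shank at y +14 mm up to 46 mm above it, then slants to the upper curl. So the bar enters from -y, 24 to 45 mm above this point, then goes down.
- post: Parking post of the hook, fixed: wooden base 100 x 120 x 12 mm, 18 mm upright at y +45 mm, 153 mm high, and a level 12 mm bar along y from y -40 to +45 mm, axis at 150 mm. Origin on the table under the bar. To unhook: lift 30 mm, draw 40 mm to -x, then up (hooking on: the reverse).
- caddy_bar (a point): Middle of the handle of the loose caddy: level wooden bar, 10 mm diameter, 126 mm along x, 105 mm above the table, uprights at x -63 and +63 mm. Below is an open tray 130 (x) by 66 (y) by 45 mm, 140 to 240 g in all. Grip the bar across y, 42 mm from its middle at the end near the robot, gripper leaning back 30 degrees, to stay clear of the rail.
- hook: The S-hook as a whole; origin and axes as hook_eye.
- caddy: The caddy as a whole, an aluminium tray with pencils and a bar handle; origin under the middle of the tray, axes as caddy_bar.
- palette: Bystander: round black paint palette, 92 mm across, 13 mm high, origin under its centre.
- jar: Bystander: amber glass jar, 64 mm across, 85 mm high, origin under its centre.
- pastels: Bystander: cardboard pastel box 70 x 110 x 25 mm, origin under its centre.

How it is judged:
On the way, in this order (a step that is already met when the one before it is completed fails the run):
1. the hook sits over the rail, clear to the left of the stop (more than 33 mm from the ring's centre) (z of hook_eye in the frame of stand between 0.275 and 0.2845 m and x of hook_eye in the frame of stand between -0.006 and 0.006 m and y of hook_eye in the frame of collar above 0.033 m), for 0.1 s.
2. the hook, seated on the rail, presses on the stop (z of hook_eye in the frame of stand between 0.275 and 0.2845 m and x of hook_eye in the frame of stand between -0.006 and 0.006 m and contact force between hook and collar above 0.5 N), for 0.2 s.
At the end, for the whole second after the job is handed in: Hook on the rail (6 mm across, 5 mm in height), its middle 12 to 34 mm left of the stop ring's centre; caddy hanging in the lower curl within 16 mm of its bar's middle, tilted under 0.25 rad, over 30 mm above the table, clear of the stand, under 0.04 m/s and 0.4 rad/s (z of hook_eye in the frame of stand between 0.275 and 0.2845 m and x of hook_eye in the frame of stand between -0.006 and 0.006 m and y of hook_eye in the frame of collar between 0.012 and 0.034 m and distance between caddy_bar and hook_curl below 0.016 m and angle between caddy's own z axis and vertical below 0.25 rad and contact force between caddy and hook above 0.8 N and height (world z) of caddy above 0.03 m and linear speed of caddy below 0.04 m/s and angular speed of caddy below 0.4 rad/s and contact force between caddy and stand below 0.1 N); the robot touches nothing.
It fails at once if the stop is pushed along the rail by more than 3 mm (distance of collar from where it was at the start of the episode above 0.003 m).
It fails at once if the hook is pressed on the rail or stop with more than 20 N (contact force between hook and stand above 20 N).
It fails at once if the caddy is pressed on the hook with more than 20 N (contact force between caddy and hook above 20 N).
It fails at once if the palette, jar or pastel box is moved by more than 20 mm (distance of any of palette, jar, pastels from where it was at the start of the episode above 0.02 m).
It also fails if it takes over 72 s, if anything falls off the work surface, if the arm or the gripper's body presses on something with over 40 N, if the wrist force passes 120 N, or if a joint passes its speed limit or range.

### The arm

A 7-joint arm with a two-finger parallel gripper is mounted at the origin on the work surface. World frame = base frame: x ahead of the robot, y to its left, z up, the work surface at z = 0. Lengths are in m, angles in rad, forces in N, time in s.
With the tool pointing down it reaches from about 0.425 to 0.925 m from the base axis. Payload 6.8 kg.
Tool frame: the origin (TCP) lies midway between the tips of the shut fingers; the grasp point (between the pads) lies 19 mm behind it; z points along the fingers, y is the line along which they close (so a half turn about z gives the same grasp; the last joint's range is limited). The gripper opens to 85 mm and grips with 20 to 120 N. Pads are 22 mm wide; open, the fingers measure 114 mm over their backs; the gripper's body (76 mm by 85 mm) begins 54 mm behind the grasp point. The pads swing forward as they close: fully open they stand 13 mm farther back than shut.
Start: joints at [-1.211, 0.477, 0.022, 1.555, -0.011, 1.109, -0.083], TCP at [0.304, 0.602, 0.231] pointing down, gripper open.
Joint ranges: [-2.96, 2.96], [-0.34, 2.1], [-1.41, 1.46], [0.24, 2.44], [-1.37, 4.51], [0.17, 1.92], [-2.96, 2.96]. Speed limits (rad/s): [2.39, 2.39, 3.14, 3.14, 3.14, 3.14, 3.14].

### API

Orientations are given as a unit quaternion [x, y, z, w].
In Python, from bench import readout, optics, r gives the robot as it stands.
- The arm moves only by the tool drive_tool, never from a script. Its argument "deltas" is a list of rows, each a list of 7 numbers: the closure, from 0 (fully open) to 1 (shut), then the shift along the tool's x, y, z in m, then the turn, a rotation vector about the tool's x, y, z in degrees. A call has 1 to 5 rows; each row shifts and turns the commanded pose from where the row before left it, along the tool's axes as they then stand; what a row does not reach is not made up. A row lasts 1/12 s, in which the tool goes at most 41.7 mm and 7.16 degrees, less where a joint would pass 70% of its speed; a pose out of reach is approached as far as the arm can. A call is refused whole if a number of a shift passes 0.0417 or a number of a turn 7.16, either way. A call with a gripper value outside its range is refused whole. The fingers move at their own pace and stop on an object; "force" is the grip in N (left out, the last holds). Time passes only in rows, so rows that do not move let the fingers close. It gives the time, the measured TCP pose, the force, the opening and the grip force at its end, in the units of the state.
- readout.get_obs(): the state, without advancing time (a new reading comes with each control period).
- optics.grab_frame(name): name is "scene" or "top"; returns the picture (400x640x3 uint8, blue, green, red); there is no depth.
- optics.camera_info(name): a dict with "fx", "fy", "cx", "cy" (pixels), "k1" (the pictures are not rectified: a ray, as slopes to the right and down, at radius r is drawn at 1 + k1 r^2 times it, then the intrinsics apply), "position" and "rotation" of the camera in the world. Camera axes: x right, y down, z forward; pixel columns grow to the right and rows downward; lengths in m; the calibration is good to about 2 mm. A picture is of the moment at which its call begins. camera_info takes no time and is no camera call.
- r.hand_in(): hands the job in; it is judged then, once.
The state is a dict: "t": time; "joint_positions": joint angles; "joint_vel": joint speeds; "effort": joint torques, N m; "eef_pos": TCP position; "tool_rot": TCP orientation; "contact_force": force on the tool from outside, world axes, zero at the start; "torque": the same for the moment, N m; "finger_gap": opening from 0.0 (shut) to 1.0 (fully open); "gripper_force": force on a finger pad.
Only numpy, scipy, OpenCV 4.12 (cv2) and the standard library are available. Lean on these libraries where they do the work, as an engineer would, in place of code of your own. Each camera call takes 0.05 s, during which the arm holds its last target. There are 200 camera calls.

## Working session

There is one attempt and no reset: what is moved stays moved. The work goes in short steps, Python scripts to look and compute and a tool call to move; the robot and the scene stay as the last step left them, time stands still between calls to the robot, and variables do not carry over. Pictures are saved under pics/ and viewed, at most 10 in all, crops included, and the job is handed in when it is done.

Besides the shell and the picture viewer there is one more tool, called after "Request:" by a JSON object that holds its "op" and its "data", one argument or row to a line. drive_tool: Moves the arm, as the interface text tells. Its arguments: {"type":"object","properties":{"deltas":{"type":"array"},"force":{"type":"number"}},"required":["deltas"]}

```bash
mkdir -p pics; ls
python3 - <<'E'
from bench import readout, optics, r
import cv2
print(readout.get_obs())
for n in("scene","top"):
    print(optics.camera_info(n)); cv2.imwrite(f"pics/{n}0.png",optics.grab_frame(n))
E
```

```text
pics
{'t': 0.0, 'joint_positions': array([-1.2110668 ,  0.47780433,  0.02234432,  1.55648936, -0.0115024 ,
        1.10929203, -0.08311418]), 'joint_vel': array([-0.00032878,  0.00023121,  0.00095141, -0.00133695,  0.00094205,
       -0.00118194,  0.0005134 ]), 'effort': array([ 7.70651550e-04, -5.96467388e+01,  1.60809863e+00, -2.81205279e+01,
        1.24327355e-02,  9.34716052e-03, -2.68665900e-05]), 'eef_pos': array([0.30413277, 0.60191696, 0.23030697]), 'tool_rot': array([ 2.31786422e-01,  9.72766254e-01, -9.20631421e-04, -1.47743003e-04]), 'contact_force': array([-0.23621626, -0.1401589 , -0.6934808 ]), 'torque': array([-0.031778  ,  0.04441603,  0.00963732]), 'gripper_force': 0.0, 'finger_gap': 1.002043102945715}
{'fx': 367.0875081470185, 'fy': 367.0875081470185, 'cx': 321.72724369207856, 'cy': 201.32634468560366, 'k1': -0.07204940537719252, 'position': array([0.94122687, 0.65768304, 0.81748319]), 'rotation': array([ 0.24391651,  0.87049487, -0.41264144, -0.11167124])}
{'fx': 448.32505050474373, 'fy': 448.32505050474373, 'cx': 321.58152919678326, 'cy': 204.34529253191914, 'k1': -0.018495260662260326, 'position': array([0.39190612, 0.01984155, 1.36908645]), 'rotation': array([-0.69992019,  0.71156809, -0.0407523 ,  0.04606327])}
```

View pics/scene0.png

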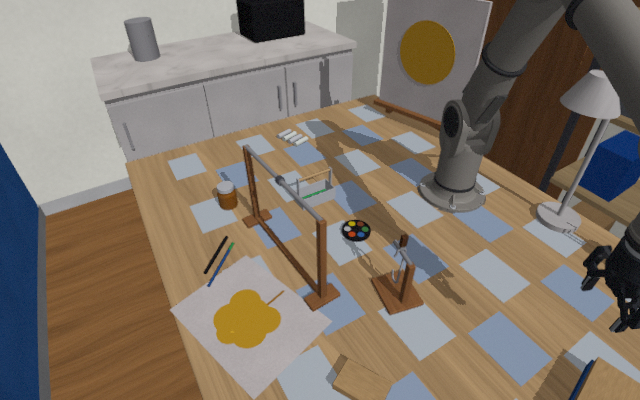

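View pics/top0.png

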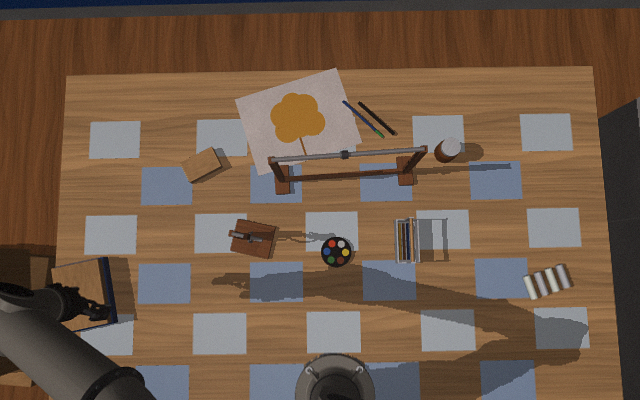

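The scene picture shows the stand (rail from about (247,148) to (322,222)), the parking post at (400,270), the palette at (356,230) and the caddy at (312,185). The top picture shows the rail from (272,160) to (425,150), the collar at (345,155), the post at (252,238), the caddy at (408,240), the palette at (336,251), the jar at (448,150) and the pastel box at (205,163). I'll enlarge the parts that matter.

Run:
```python
import cv2,numpy as np
t=cv2.imread("pics/top0.png");s=cv2.imread("pics/scene0.png")
z=lambda i,x,y,w,h,k:cv2.resize(i[y:y+h,x:x+w],None,fx=k,fy=k,interpolation=cv2.INTER_CUBIC)
a=z(t,220,205,80,60,5);b=z(t,385,205,80,60,5)
c=z(s,360,220,80,60,5) ; c=z(s,365,225,80,60,5); d=z(s,265,155,80,60,5)
cv2.imwrite("pics/z.png",np.vstack([np.hstack([a,b]),np.hstack([c,d])]))
e=z(t,260,140,180,65,4.4);f=z(s,235,135,180,65,4.4)
cv2.imwrite("pics/z2.png",np.vstack([e,f]))
```

```text
(no output)
```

View pics/z.png

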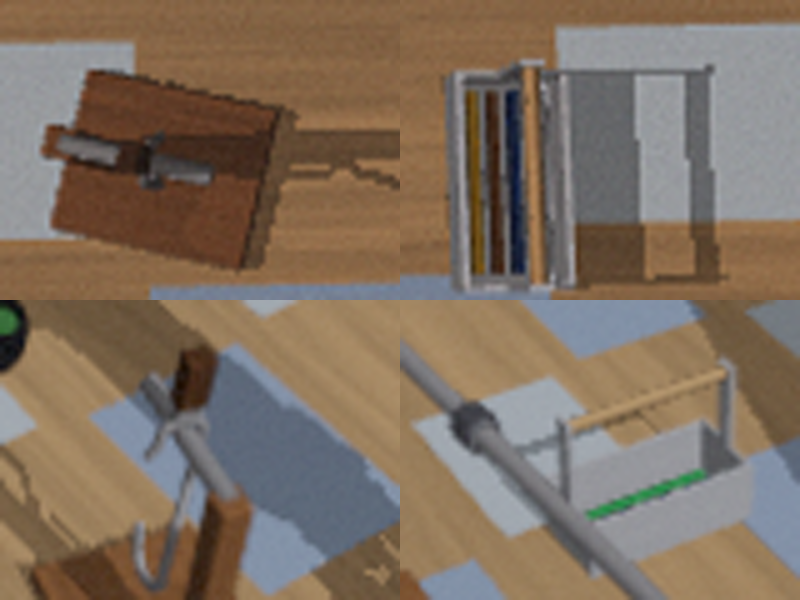

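View pics/z2.png

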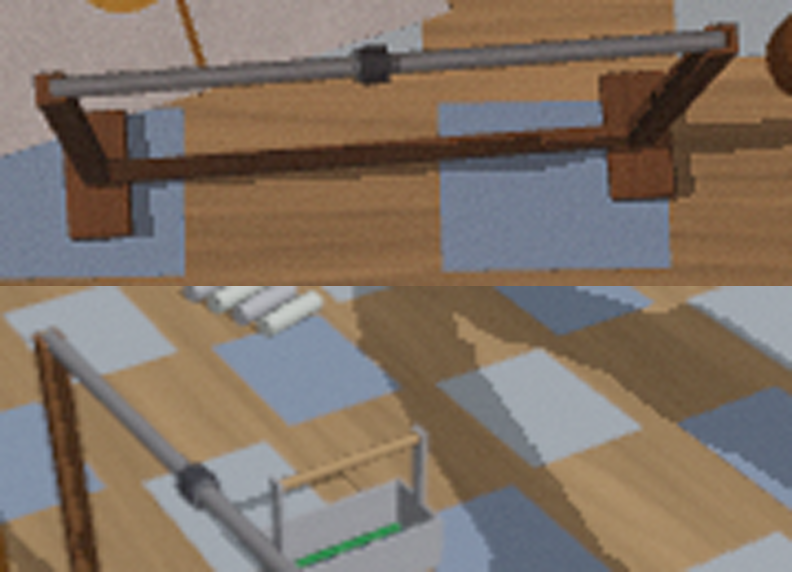

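The enlargements give these pixels:

| Item | Top view | Scene view |
|---|---|---|
| Hook tab | (250,236.6) | (404.6,236) |
| Post bar | (232.4,234.2) to (262.4,239.4) | – |
| Caddy bar | (410.6,218) to (412.6,262) | – |
| Rail ends | (271.8,160), (424.1,149.1) | – |
| Collar | (344.5,154.3) | (279.3,180.2) |

```bash
cat > h.py <<'E'
from bench import readout, optics, r
import cv2,numpy as np
from scipy.spatial.transform import Rotation as R
def ray(n,uv):
    c=optics.camera_info(n);K=np.array([[c['fx'],0,c['cx']],[0,c['fy'],c['cy']],[0,0,1]])
    p=cv2.undistortPoints(np.array([[uv]],float),K,np.array([c['k1'],0,0,0]))[0,0]
    d=R.from_quat(c['rotation']).apply([p[0],p[1],1]);return c['position'],d/np.linalg.norm(d)
def onz(n,uv,z):
    o,d=ray(n,uv);return o+d*(z-o[2])/d[2]
def tri(a,b):
    o,d=ray("top",a);p,e=ray("scene",b)
    A=np.stack([d,-e],1);s=np.linalg.lstsq(A,p-o,rcond=None)[0]
    return (o+d*s[0]+p+e*s[1])/2, np.linalg.norm(o+d*s[0]-p-e*s[1])
def proj(n,P):
    c=optics.camera_info(n);K=np.array([[c['fx'],0,c['cx']],[0,c['fy'],c['cy']],[0,0,1]])
    Ri=R.from_quat(c['rotation']).inv()
    return cv2.projectPoints(np.array([P],float),Ri.as_rotvec(),Ri.apply(-c['position']),K,np.array([c['k1'],0,0,0]))[0][0,0]
np.set_printoptions(precision=4,suppress=True)
E
python3 - <<'E'
from h import *
print("tab",onz("top",(250,236.6),.204),tri((250,236.6),(404.6,236)))
a,b=onz("top",(232.4,234.2),.15),onz("top",(262.4,239.4),.15);print("post",a,b,np.degrees(np.arctan2(*(a-b)[:2])))
a,b=onz("top",(410.6,218),.105),onz("top",(412.6,262),.105);print("cad",a,b,(a+b)/2,np.degrees(np.arctan2(*(a-b)[1::-1])))
a,b=onz("top",(271.8,160),.28),onz("top",(424.1,149.1),.28);print("rail",a,b,(a+b)/2,np.degrees(np.arctan2(*(a-b)[:2])))
print("collar",onz("top",(344.5,154.3),.28),tri((344.5,154.3),(279.3,180.2)))
print("railends scene",onz("scene",(235+52/4.4,135+50/4.4),.28))
o=readout.get_obs();print(R.from_quat(o['tool_rot']).as_matrix())
E
```

```text
tab [0.4545 0.2149 0.204 ] (array([0.4526, 0.2193, 0.193 ]), np.float64(0.007103615746174873))
post [0.4647 0.2721 0.15  ] [0.4493 0.1902 0.15  ] 10.68109020898277
cad [ 0.5049 -0.223   0.105 ] [ 0.3814 -0.2237  0.105 ] [ 0.4431 -0.2233  0.105 ] 0.31916356565533704
rail [0.6394 0.1487 0.28  ] [ 0.6603 -0.2299  0.28  ] [ 0.6499 -0.0406  0.28  ] -3.165980874139022
collar [ 0.6506 -0.0319  0.28  ] (array([ 0.6517, -0.0324,  0.2784]), np.float64(0.001594916501719896))
railends scene [ 0.6602 -0.2275  0.28  ]
[[-0.8926  0.4509 -0.0006]
 [ 0.4509  0.8926 -0.0015]
 [-0.0002 -0.0016 -1.    ]]
```

Request:
{"op": "drive_tool", "data": {
  "deltas": [
    [0,0,0,-0.01,0,0,-5.4],
    [0,0,0,-0.01,0,0,-5.4],
    [0,0,0,-0.01,0,0,-5.3],
    [0,-0.018,-0.029,0,0,0,0],
    [0,-0.018,-0.029,0,0,0,0]
  ],
  "force": 30
}}

```text
t: 0.52
eef_pos: [0.3276, 0.5398, 0.2611]
tool_rot: [0.091, 0.996, 0.0, -0.0]
contact_force: [1.2, -0.0, 0.1]
finger_gap: 1.003
gripper_force: 0.0
```

Request:
{"op": "drive_tool", "data": {
  "deltas": [
    [0,-0.018,-0.029,0,0,0,0],
    [0,-0.018,-0.029,0,0,0,0],
    [0,-0.018,-0.029,0,0,0,0],
    [0,-0.018,-0.029,0,0,0,0],
    [0,-0.018,-0.029,0,0,0,0]
  ]
}}

```text
t: 0.93
eef_pos: [0.3907, 0.3777, 0.261]
tool_rot: [0.093, 0.996, -0.0, -0.0]
contact_force: [0.3, 0.3, 0.7]
finger_gap: 0.998
gripper_force: 0.0
```

Request:
{"op": "drive_tool", "data": {
  "deltas": [
    [0,-0.018,-0.029,0,0,0,0],
    [0,-0.018,-0.029,0,0,0,0],
    [0,-0.01,-0.015,0,0,0,0],
    [0,0,0,0,0,0,0]
  ]
}}

```text
t: 1.27
eef_pos: [0.4242, 0.2941, 0.2611]
tool_rot: [0.097, 0.995, -0.001, 0.0]
contact_force: [1.3, -0.7, -0.1]
finger_gap: 1.002
gripper_force: 0.0
```

```bash
cat >> h.py <<'E'
def go(P,yaw,lean=0):
    "remaining tool-frame shift and turn; tool y = local y of yaw, z down, lean = z axis tilted forward"
    o=readout.get_obs();T=R.from_quat(o['tool_rot'])
    G=R.from_euler('z',yaw,degrees=True)*R.from_matrix(np.diag([-1.,1,-1]))*R.from_euler('y',-lean if 0 else lean,degrees=True)
    print("t",o['t'],"pos",o['eef_pos'],"F",o['contact_force'],"gap",o['finger_gap'])
    print("shift",T.inv().apply(np.array(P)-o['eef_pos']),"turn",np.degrees((T.inv()*G).as_rotvec()))
E
python3 - <<'E'
from h import *
go([.4545,.2149,.26],-10.7)
f=optics.grab_frame("top");g=optics.grab_frame("scene")
z=lambda i,x,y,w,h,k:cv2.resize(i[y:y+h,x:x+w],None,fx=k,fy=k,interpolation=cv2.INTER_CUBIC)
cv2.imwrite("pics/a1.png",np.hstack([z(f,210,195,80,80,5),z(g,360,180,80,80,5)]))
print(readout.get_obs()['joint_positions'])
E
```

```text
t 1.2667 pos [0.4242 0.2941 0.2611] F [ 1.2747 -0.7065 -0.1158] gap 1.0019589673864868
shift [-0.0451 -0.0718  0.0013] turn [-0.1194  0.0368 -0.4335]
[-0.799   0.1863  0.0716  1.8975 -0.0155  1.0584  0.6614]
```

View pics/a1.png

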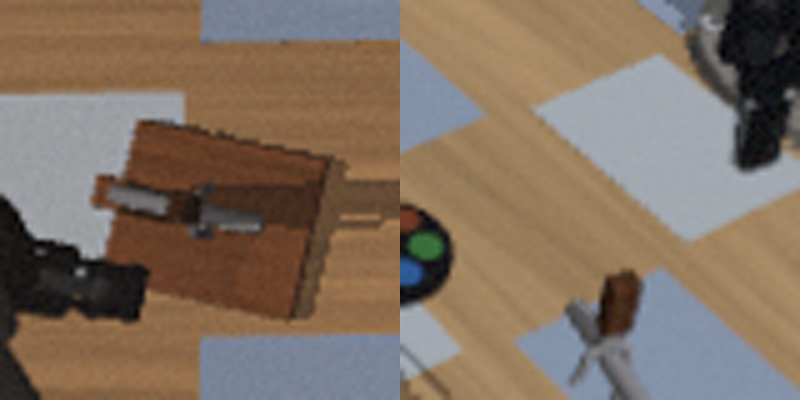

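The top view shows the tab's top at about (246.2,236.4), with the wire crossing the bar at (250.5,237), so my first tab pixel was actually the wire. In the scene view the tab's top is at about (404.4,236).

Run:
```python
from h import *
p=onz("top",(246.2,236.4),.204);q=onz("top",(250.5,237),.16)
print(p,q,tri((246.2,236.4),(404.4,236)),onz("scene",(404.4,236),.204))
print(proj("top",[*q[:2],.204]),proj("scene",[*q[:2],.204]),proj("scene",[*q[:2],.17]))
go([*((p+q)/2)[:2],.26],-10.7)
```

```text
[0.4552 0.2248 0.204 ] [0.4558 0.2209 0.16  ] (array([0.4553, 0.2257, 0.1995]), np.float64(0.00021678108084809676)) [0.4588 0.229  0.204 ]
[247.6951 236.1506] [403.1613 233.5042] [401.2706 243.4754]
t 1.3667 pos [0.4222 0.2989 0.2612] F [-0.2259  1.0347 -0.5064] gap 0.9996609795959492
shift [-0.0469 -0.0684  0.0012] turn [ 0.0033 -0.0189 -0.1   ]
```

Request:
{"op": "drive_tool", "data": {
  "deltas": [
    [0,-0.012,-0.017,0,0,0,0],
    [0,-0.012,-0.017,0,0,0,0],
    [0,-0.012,-0.017,0,0,0,0],
    [0,-0.011,-0.017,0,0,0,0],
    [0,0,0,0,0,0,0]
  ],
  "force": 30
}}

```text
t: 1.78
eef_pos: [0.4568, 0.2213, 0.2611]
tool_rot: [0.095, 0.996, -0.001, 0.0]
contact_force: [0.5, -0.5, 0.5]
finger_gap: 1.0
gripper_force: 0.0
```

Run:
```python
from h import *
go([.4555,.2235,.177],-10.7)
```

```text
t 1.7833 pos [0.4568 0.2213 0.2611] F [ 0.4592 -0.5364  0.4734] gap 1.0002942087667837
shift [0.0017 0.002  0.0841] turn [-0.0788  0.0273 -0.1718]
```

Request:
{"op": "drive_tool", "data": {
  "deltas": [
    [0,0,0,0.021,0,0,0],
    [0,0,0,0.021,0,0,0],
    [0.3,0,0,0.021,0,0,0],
    [0.5,0,0,0.021,0,0,0],
    [0.6,0,0,0,0,0,0]
  ],
  "force": 30
}}

```text
t: 2.2
eef_pos: [0.4526, 0.2244, 0.1735]
tool_rot: [0.092, 0.996, -0.002, -0.003]
contact_force: [0.1, -0.3, -1.5]
finger_gap: 0.605
gripper_force: 0.0
```

Request:
{"op": "drive_tool", "data": {
  "deltas": [
    [0.7,0,0,0,0,0,0],
    [0.8,0,0,0,0,0,0],
    [0.9,0,0,0,0,0,0],
    [1,0,0,0,0,0,0],
    [1,0,0,0,0,0,0]
  ]
}}

```text
t: 2.62
eef_pos: [0.4564, 0.2247, 0.1786]
tool_rot: [0.093, 0.996, 0.001, 0.001]
contact_force: [-0.0, 0.9, 3.2]
finger_gap: 0.133
gripper_force: 33.9
```

Request:
{"op": "drive_tool", "data": {
  "deltas": [
    [1,0,0,0,0,0,0],
    [1,0,0,0,0,0,0]
  ]
}}

```text
t: 2.78
eef_pos: [0.4565, 0.2247, 0.1785]
tool_rot: [0.093, 0.996, 0.001, 0.001]
contact_force: [-0.9, 2.1, 6.3]
finger_gap: 0.136
gripper_force: 34.3
```

Run:
```python
from h import *
go([.4555,.2235,.177],-10.7)
f=optics.grab_frame("top");g=optics.grab_frame("scene")
z=lambda i,x,y,w,h,k:cv2.resize(i[y:y+h,x:x+w],None,fx=k,fy=k,interpolation=cv2.INTER_CUBIC)
cv2.imwrite("pics/a2.png",np.hstack([z(f,210,195,80,80,5),z(g,360,200,80,80,5)]))
```

```text
t 2.7833 pos [0.4565 0.2247 0.1785] F [-0.9162  2.1363  6.3051] gap 0.13585313167976162
shift [ 0.0007 -0.0014  0.0015] turn [0.135  0.097  0.0008]
```

View pics/a2.png

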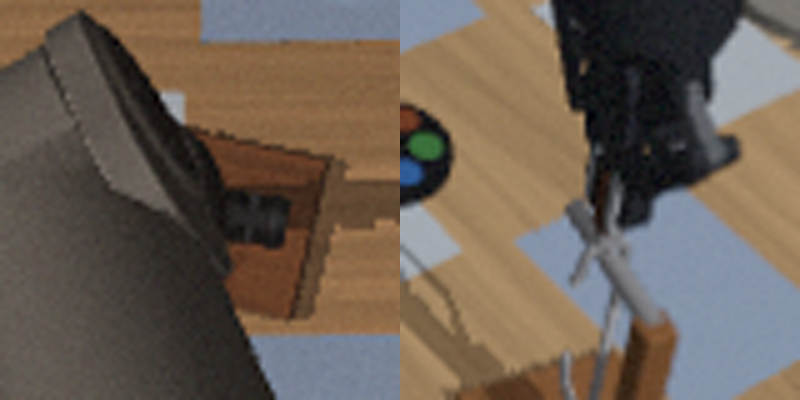

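Gripped: the opening of 0.136 (11.5 mm) matches the 12 mm tab. Next I unhook it.

Request:
{"op": "drive_tool", "data": {
  "deltas": [
    [1,0,0,-0.008,0,0,0],
    [1,0,0,-0.012,0,0,0],
    [1,0,0,-0.013,0,0,0],
    [1,0,0,0,0,0,0]
  ]
}}

```text
t: 3.22
eef_pos: [0.4567, 0.224, 0.2125]
tool_rot: [0.094, 0.996, 0.001, 0.001]
contact_force: [0.4, 1.2, -0.5]
finger_gap: 0.136
gripper_force: 33.4
```

Request:
{"op": "drive_tool", "data": {
  "deltas": [
    [1,0.01,0,0,0,0,0],
    [1,0.015,0,0,0,0,0],
    [1,0.015,0,0,0,0,0],
    [1,0,0,-0.01,0,0,0],
    [1,0,0,-0.025,0,0,0]
  ]
}}

```text
t: 3.63
eef_pos: [0.4131, 0.2299, 0.2426]
tool_rot: [0.092, 0.996, -0.003, -0.003]
contact_force: [0.1, 0.1, 0.3]
finger_gap: 0.134
gripper_force: 33.3
```

Request:
{"op": "drive_tool", "data": {
  "deltas": [
    [1,0,0,-0.03,0,0,0],
    [1,0,0,-0.03,0,0,0],
    [1,0,0,-0.025,0,0,-4],
    [1,0,0,-0.01,0,0,-5],
    [1,0,0,0,0,0,-4.9]
  ]
}}

```text
t: 4.05
eef_pos: [0.4175, 0.2317, 0.3435]
tool_rot: [-0.03, 1.0, 0.001, 0.002]
contact_force: [0.3, 0.3, -0.1]
finger_gap: 0.132
gripper_force: 33.4
```

Run:
```python
from h import *
go([.608,.016,.3385],3.2)
```

```text
t 4.05 pos [0.4175 0.2317 0.3435] F [ 0.2957  0.3052 -0.1365] gap 0.132390134692139
shift [-0.1773 -0.2268  0.0051] turn [0.1596 0.2439 0.2225]
```

Request:
{"op": "drive_tool", "data": {
  "deltas": [
    [1,-0.015,-0.019,0,0,0,0],
    [1,-0.02,-0.026,0,0,0,0],
    [1,-0.02,-0.026,0,0,0,0],
    [1,-0.02,-0.026,0,0,0,0],
    [1,-0.02,-0.026,0,0,0,0]
  ]
}}

```text
t: 4.47
eef_pos: [0.5186, 0.1122, 0.3403]
tool_rot: [-0.028, 1.0, -0.0, -0.0]
contact_force: [0.6, 1.0, 0.1]
finger_gap: 0.132
gripper_force: 33.4
```

Request:
{"op": "drive_tool", "data": {
  "deltas": [
    [1,-0.02,-0.026,0,0,0,0],
    [1,-0.02,-0.026,0,0,0,0],
    [1,-0.02,-0.026,0,0,0,0],
    [1,-0.013,-0.016,0,0,0,0],
    [1,-0.008,-0.009,0,0,0,0]
  ]
}}

```text
t: 4.88
eef_pos: [0.6056, 0.0121, 0.3399]
tool_rot: [-0.026, 1.0, -0.001, -0.0]
contact_force: [-0.8, 0.1, -0.6]
finger_gap: 0.133
gripper_force: 33.4
```

Request:
{"op": "drive_tool", "data": {
  "deltas": [
    [1,0,0,0,0,0,0],
    [1,0,0,0,0,0,0]
  ]
}}

```text
t: 5.05
eef_pos: [0.6043, 0.0158, 0.3398]
tool_rot: [-0.028, 1.0, 0.0, -0.001]
contact_force: [-0.2, 0.2, -1.3]
finger_gap: 0.13
gripper_force: 33.4
```

Run:
```python
from h import *
go([.608,.016,.3385],3.2)
f=optics.grab_frame("top");g=optics.grab_frame("scene")
z=lambda i,x,y,w,h,k:cv2.resize(i[y:y+h,x:x+w],None,fx=k,fy=k,interpolation=cv2.INTER_CUBIC)
cv2.imwrite("pics/a3.png",np.hstack([z(f,270,110,100,100,4),z(g,260,140,100,100,4)]))
```

```text
t 5.05 pos [0.6043 0.0158 0.3398] F [-0.2287  0.2445 -1.3118] gap 0.12959579411565803
shift [-0.0037 -0.      0.0013] turn [ 0.0177 -0.0741 -0.0193]
```

View pics/a3.png

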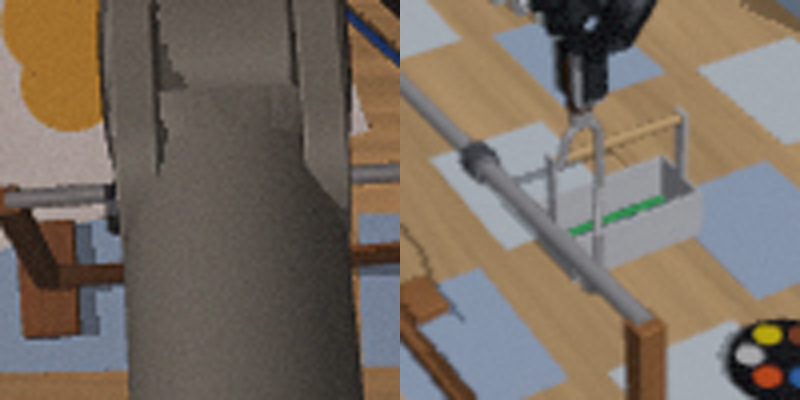

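The scene view shows the hook upright in the grip, behind and above the rail and left of the collar. Next it goes over the rail and down.

Request:
{"op": "drive_tool", "data": {
  "deltas": [
    [1,-0.01,0,0,0,0,0],
    [1,-0.014,0,0,0,0,0],
    [1,-0.012,0,0,0,0,0],
    [1,-0.006,0,0,0,0,0],
    [1,0,0,0,0,0,0]
  ]
}}

```text
t: 5.57
eef_pos: [0.6475, 0.019, 0.3399]
tool_rot: [-0.029, 1.0, 0.0, -0.0]
contact_force: [-0.0, 0.9, -0.5]
finger_gap: 0.131
gripper_force: 33.4
```

Request:
{"op": "drive_tool", "data": {
  "deltas": [
    [1,0,0,0.006,0,0,0],
    [1,0,0,0.006,0,0,0],
    [1,0,0,0.006,0,0,0],
    [1,0,0,0.004,0,0,0],
    [1,0,0,0,0,0,0]
  ]
}}

```text
t: 5.98
eef_pos: [0.6456, 0.0178, 0.3168]
tool_rot: [-0.028, 1.0, -0.0, -0.001]
contact_force: [0.5, -0.4, 0.1]
finger_gap: 0.136
gripper_force: 33.4
```

Run:
```python
from h import *
go([.6475,.018,.3085],3.2)
```

```text
t 5.9833 pos [0.6456 0.0178 0.3168] F [ 0.4988 -0.3782  0.0944] gap 0.1363086366689028
shift [-0.0019  0.0001  0.0083] turn [ 0.0009 -0.1346 -0.0023]
```

Request:
{"op": "drive_tool", "data": {
  "deltas": [
    [1,0,0,0.003,0,0,0],
    [1,0,0,0.002,0,0,0],
    [1,0,0,0,0,0,0]
  ]
}}

```text
t: 6.23
eef_pos: [0.6465, 0.0178, 0.3129]
tool_rot: [-0.028, 1.0, 0.0, -0.0]
contact_force: [-0.2, -0.6, -1.9]
finger_gap: 0.137
gripper_force: 33.4
```

Request:
{"op": "drive_tool", "data": {
  "deltas": [
    [1,0,0,0.0015,0,0,0],
    [1,0,0,0,0,0,0]
  ]
}}

```text
t: 6.4
eef_pos: [0.6466, 0.0177, 0.3117]
tool_rot: [-0.028, 1.0, -0.0, 0.0]
contact_force: [0.3, 0.2, -0.1]
finger_gap: 0.133
gripper_force: 33.4
```

Request:
{"op": "drive_tool", "data": {
  "deltas": [
    [1,0,0,0.001,0,0,0],
    [1,0,0,0,0,0,0]
  ]
}}

```text
t: 6.57
eef_pos: [0.6466, 0.0177, 0.3107]
tool_rot: [-0.028, 1.0, 0.0, -0.0]
contact_force: [0.1, 0.7, -0.8]
finger_gap: 0.124
gripper_force: 33.4
```

Request:
{"op": "drive_tool", "data": {
  "deltas": [
    [1,0,0,0.001,0,0,0],
    [1,0,0,0,0,0,0]
  ]
}}

```text
t: 6.73
eef_pos: [0.6466, 0.0177, 0.3097]
tool_rot: [-0.028, 1.0, 0.0, -0.0]
contact_force: [0.9, -0.3, -0.9]
finger_gap: 0.133
gripper_force: 33.4
```

Request:
{"op": "drive_tool", "data": {
  "deltas": [
    [1,0,0,0.001,0,0,0],
    [1,0,0,0,0,0,0]
  ]
}}

```text
t: 6.9
eef_pos: [0.6468, 0.0177, 0.309]
tool_rot: [-0.028, 1.0, 0.0, 0.0]
contact_force: [1.1, -0.5, 0.0]
finger_gap: 0.133
gripper_force: 33.7
```

Request:
{"op": "drive_tool", "data": {
  "deltas": [
    [1,0,0,0.0005,0,0,0],
    [1,0,0,0,0,0,0]
  ]
}}

```text
t: 7.07
eef_pos: [0.6469, 0.0177, 0.3088]
tool_rot: [-0.028, 1.0, 0.0, 0.0]
contact_force: [-0.8, 0.5, 2.1]
finger_gap: 0.131
gripper_force: 33.9
```

The hook is seated, with contact felt at an eye height of about 0.280. Now I slide it right.

Request:
{"op": "drive_tool", "data": {
  "deltas": [
    [1,0,-0.003,0,0,0,0],
    [1,0,-0.005,0,0,0,0],
    [1,0,-0.005,0,0,0,0],
    [1,0,-0.003,0,0,0,0],
    [1,0,0,0,0,0,0]
  ]
}}

```text
t: 7.48
eef_pos: [0.6479, -0.0001, 0.3087]
tool_rot: [-0.027, 1.0, -0.001, 0.001]
contact_force: [1.4, -1.7, 3.3]
finger_gap: 0.134
gripper_force: 34.0
```

Request:
{"op": "drive_tool", "data": {
  "deltas": [
    [1,0,-0.001,0,0,0,0],
    [1,0,0,0,0,0,0],
    [1,0,0,0,0,0,0]
  ]
}}

```text
t: 7.73
eef_pos: [0.6479, -0.0002, 0.3086]
tool_rot: [-0.028, 1.0, -0.001, 0.0]
contact_force: [1.4, -1.4, 5.3]
finger_gap: 0.129
gripper_force: 34.1
```

Run:
```python
from h import *
go([.6475,.0,.3085],3.2)
g=optics.grab_frame("scene")
cv2.imwrite("pics/a4.png",cv2.resize(g[150:210,260:340],None,fx=8,fy=8,interpolation=cv2.INTER_CUBIC))
```

```text
t 7.7333 pos [ 0.6479 -0.0002  0.3086] F [ 1.3893 -1.42    5.3234] gap 0.12944095799551805
shift [0.0004 0.0002 0.0001] turn [-0.0668  0.052  -0.0469]
```

View pics/a4.png

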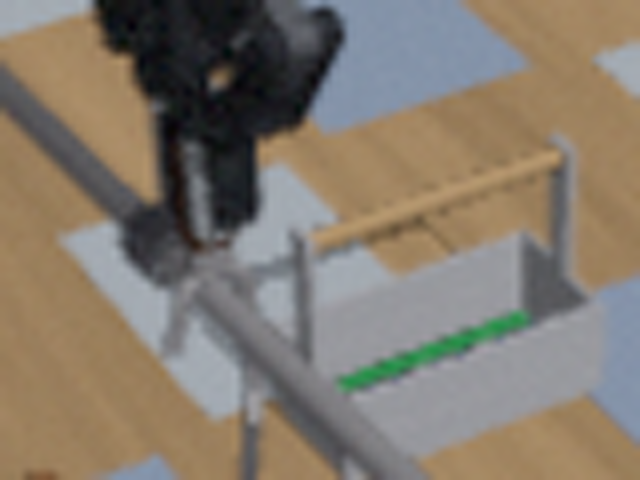

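The hook wire is at about (195,278) in this crop and the ring at (155,250), so they are close but not obviously touching. I continue by feel, with slightly less down-force.

Request:
{"op": "drive_tool", "data": {
  "deltas": [
    [1,0,0,-0.0008,0,0,0],
    [1,0,-0.001,0,0,0,0],
    [1,0,0,0,0,0,0]
  ]
}}

```text
t: 8.03
eef_pos: [0.6474, 0.0004, 0.3089]
tool_rot: [-0.028, 1.0, 0.0, -0.0]
contact_force: [1.1, 0.2, 3.4]
finger_gap: 0.134
gripper_force: 33.9
```

Request:
{"op": "drive_tool", "data": {
  "deltas": [
    [1,0,-0.0007,0,0,0,0],
    [1,0,0,0,0,0,0]
  ]
}}

```text
t: 8.2
eef_pos: [0.6475, -0.0, 0.3089]
tool_rot: [-0.028, 1.0, 0.001, -0.0]
contact_force: [0.2, 2.4, 2.7]
finger_gap: 0.134
gripper_force: 33.9
```

Request:
{"op": "drive_tool", "data": {
  "deltas": [
    [1,0,0,0,0,0,0]
  ]
}}

```text
t: 8.28
eef_pos: [0.6475, -0.0001, 0.3089]
tool_rot: [-0.028, 1.0, 0.0, -0.0]
contact_force: [-0.5, 1.8, 3.2]
finger_gap: 0.133
gripper_force: 33.8
```

Request:
{"op": "drive_tool", "data": {
  "deltas": [
    [1,0,0,0,0,0,0]
  ]
}}

```text
t: 8.37
eef_pos: [0.6476, -0.0004, 0.3089]
tool_rot: [-0.028, 1.0, 0.0, -0.0]
contact_force: [0.7, 1.4, 1.9]
finger_gap: 0.128
gripper_force: 33.8
```

Request:
{"op": "drive_tool", "data": {
  "deltas": [
    [1,0,-0.0005,0,0,0,0],
    [1,0,0,0,0,0,0]
  ]
}}

```text
t: 8.53
eef_pos: [0.6476, -0.0014, 0.3089]
tool_rot: [-0.028, 1.0, -0.0, -0.0]
contact_force: [1.2, 1.1, 1.7]
finger_gap: 0.126
gripper_force: 33.8
```

Request:
{"op": "drive_tool", "data": {
  "deltas": [
    [1,0,0,0,0,0,0]
  ]
}}

```text
t: 8.62
eef_pos: [0.6476, -0.0015, 0.3089]
tool_rot: [-0.028, 1.0, -0.0, -0.0]
contact_force: [1.6, 1.4, 1.4]
finger_gap: 0.134
gripper_force: 33.8
```

Request:
{"op": "drive_tool", "data": {
  "deltas": [
    [1,0,0,0,0,0,0]
  ]
}}

```text
t: 8.7
eef_pos: [0.6476, -0.0016, 0.309]
tool_rot: [-0.028, 1.0, -0.0, -0.0]
contact_force: [1.3, 1.9, 1.9]
finger_gap: 0.135
gripper_force: 33.8
```

Request:
{"op": "drive_tool", "data": {
  "deltas": [
    [1,0,-0.001,0,0,0,0],
    [1,0,0,0,0,0,0],
    [1,0,0,0,0,0,0],
    [1,0,0,0,0,0,0]
  ]
}}

```text
t: 9.03
eef_pos: [0.6477, -0.0028, 0.309]
tool_rot: [-0.028, 1.0, -0.0, -0.0]
contact_force: [0.8, 0.8, 1.3]
finger_gap: 0.133
gripper_force: 33.7
```

Request:
{"op": "drive_tool", "data": {
  "deltas": [
    [1,0,-0.0007,0,0,0,0],
    [1,0,0,0,0,0,0],
    [1,0,0,0,0,0,0],
    [1,0,0,0,0,0,0]
  ]
}}

```text
t: 9.37
eef_pos: [0.6477, -0.0033, 0.309]
tool_rot: [-0.028, 1.0, -0.0, -0.0]
contact_force: [1.5, 1.0, 0.9]
finger_gap: 0.132
gripper_force: 33.6
```

Request:
{"op": "drive_tool", "data": {
  "deltas": [
    [1,0,-0.001,0,0,0,0],
    [1,0,0,0,0,0,0],
    [1,0,0,0,0,0,0]
  ]
}}

```text
t: 9.62
eef_pos: [0.6478, -0.0043, 0.309]
tool_rot: [-0.028, 1.0, -0.0, -0.0]
contact_force: [0.3, 1.0, 0.7]
finger_gap: 0.13
gripper_force: 33.6
```

Request:
{"op": "drive_tool", "data": {
  "deltas": [
    [1,0,-0.0008,0,0,0,0],
    [1,0,0,0,0,0,0],
    [1,0,0,0,0,0,0]
  ]
}}

```text
t: 9.87
eef_pos: [0.6478, -0.0051, 0.309]
tool_rot: [-0.028, 1.0, -0.0, -0.0]
contact_force: [0.2, -0.1, 0.7]
finger_gap: 0.132
gripper_force: 33.6
```

Request:
{"op": "drive_tool", "data": {
  "deltas": [
    [1,0,-0.001,0,0,0,0],
    [1,0,0,0,0,0,0],
    [1,0,0,0,0,0,0]
  ]
}}

```text
t: 10.12
eef_pos: [0.6479, -0.0061, 0.309]
tool_rot: [-0.028, 1.0, -0.0, -0.0]
contact_force: [0.2, 0.0, -0.1]
finger_gap: 0.138
gripper_force: 33.5
```

Request:
{"op": "drive_tool", "data": {
  "deltas": [
    [1,0,-0.0008,0,0,0,0],
    [1,0,0,0,0,0,0],
    [1,0,0,0,0,0,0]
  ]
}}

```text
t: 10.37
eef_pos: [0.648, -0.0069, 0.309]
tool_rot: [-0.028, 1.0, -0.0, -0.0]
contact_force: [0.3, -0.3, 0.4]
finger_gap: 0.134
gripper_force: 33.5
```

Request:
{"op": "drive_tool", "data": {
  "deltas": [
    [1,0,-0.001,0,0,0,0],
    [1,0,0,0,0,0,0],
    [1,0,0,0,0,0,0]
  ]
}}

```text
t: 10.62
eef_pos: [0.648, -0.0079, 0.3091]
tool_rot: [-0.028, 1.0, -0.0, -0.0]
contact_force: [1.3, 0.4, 0.2]
finger_gap: 0.132
gripper_force: 33.5
```

Request:
{"op": "drive_tool", "data": {
  "deltas": [
    [1,0,-0.0008,0,0,0,0],
    [1,0,0,0,0,0,0],
    [1,0,0,0,0,0,0]
  ]
}}

```text
t: 10.87
eef_pos: [0.648, -0.0087, 0.309]
tool_rot: [-0.028, 1.0, -0.0, -0.0]
contact_force: [0.3, -0.4, -0.5]
finger_gap: 0.135
gripper_force: 33.5
```

Request:
{"op": "drive_tool", "data": {
  "deltas": [
    [1,0,-0.001,0.0002,0,0,0],
    [1,0,0,0,0,0,0],
    [1,0,0,0,0,0,0]
  ]
}}

```text
t: 11.12
eef_pos: [0.6482, -0.0096, 0.309]
tool_rot: [-0.028, 1.0, 0.0, 0.0]
contact_force: [0.7, 0.5, 0.5]
finger_gap: 0.138
gripper_force: 33.5
```

Request:
{"op": "drive_tool", "data": {
  "deltas": [
    [1,0,-0.0008,0,0,0,0],
    [1,0,0,0,0,0,0],
    [1,0,0,0,0,0,0]
  ]
}}

```text
t: 11.37
eef_pos: [0.6483, -0.0104, 0.309]
tool_rot: [-0.028, 1.0, -0.0, 0.0]
contact_force: [0.6, 0.1, 0.4]
finger_gap: 0.134
gripper_force: 33.5
```

Request:
{"op": "drive_tool", "data": {
  "deltas": [
    [1,0,-0.001,0,0,0,0],
    [1,0,0,0,0,0,0],
    [1,0,0,0,0,0,0]
  ]
}}

```text
t: 11.62
eef_pos: [0.6483, -0.0114, 0.309]
tool_rot: [-0.028, 1.0, -0.0, 0.0]
contact_force: [0.6, 0.7, 1.2]
finger_gap: 0.135
gripper_force: 33.5
```

Request:
{"op": "drive_tool", "data": {
  "deltas": [
    [1,0,-0.0008,0,0,0,0],
    [1,0,0,0,0,0,0],
    [1,0,0,0,0,0,0]
  ]
}}

```text
t: 11.87
eef_pos: [0.6483, -0.0122, 0.3089]
tool_rot: [-0.028, 1.0, -0.0, 0.0]
contact_force: [0.5, 1.0, 0.5]
finger_gap: 0.131
gripper_force: 33.6
```

Request:
{"op": "drive_tool", "data": {
  "deltas": [
    [1,0,-0.001,0,0,0,0],
    [1,0,0,0,0,0,0],
    [1,0,0,0,0,0,0]
  ]
}}

```text
t: 12.12
eef_pos: [0.6484, -0.0133, 0.3089]
tool_rot: [-0.028, 1.0, -0.0, 0.0]
contact_force: [0.5, 1.5, 1.0]
finger_gap: 0.133
gripper_force: 33.6
```

Request:
{"op": "drive_tool", "data": {
  "deltas": [
    [1,0,-0.0008,0,0,0,0],
    [1,0,0,0,0,0,0],
    [1,0,0,0,0,0,0]
  ]
}}

```text
t: 12.37
eef_pos: [0.6484, -0.014, 0.3089]
tool_rot: [-0.028, 1.0, -0.0, 0.0]
contact_force: [0.4, -0.0, 1.4]
finger_gap: 0.134
gripper_force: 33.6
```

Request:
{"op": "drive_tool", "data": {
  "deltas": [
    [1,0,-0.001,0,0,0,0],
    [1,0,0,0,0,0,0],
    [1,0,0,0,0,0,0]
  ]
}}

```text
t: 12.62
eef_pos: [0.6485, -0.015, 0.3089]
tool_rot: [-0.028, 1.0, -0.0, 0.0]
contact_force: [1.2, 0.2, 1.3]
finger_gap: 0.132
gripper_force: 33.6
```

Request:
{"op": "drive_tool", "data": {
  "deltas": [
    [1,0,-0.0008,0,0,0,0],
    [1,0,0,0,0,0,0],
    [1,0,0,0,0,0,0]
  ]
}}

```text
t: 12.87
eef_pos: [0.6485, -0.0158, 0.3089]
tool_rot: [-0.028, 1.0, -0.0, 0.0]
contact_force: [0.6, 0.1, 1.7]
finger_gap: 0.135
gripper_force: 33.7
```

Request:
{"op": "drive_tool", "data": {
  "deltas": [
    [1,0,-0.0008,0,0,0,0],
    [1,0,0,0,0,0,0],
    [1,0,0,0,0,0,0]
  ]
}}

```text
t: 13.12
eef_pos: [0.6486, -0.0166, 0.3089]
tool_rot: [-0.028, 1.0, -0.0, 0.0]
contact_force: [1.4, -0.4, 2.4]
finger_gap: 0.131
gripper_force: 33.7
```

Request:
{"op": "drive_tool", "data": {
  "deltas": [
    [1,0,-0.0008,0,0,0,0],
    [1,0,0,0,0,0,0],
    [1,0,0,0,0,0,0]
  ]
}}

```text
t: 13.37
eef_pos: [0.6486, -0.0174, 0.3089]
tool_rot: [-0.028, 1.0, -0.0, 0.0]
contact_force: [-0.2, 1.7, 1.6]
finger_gap: 0.131
gripper_force: 33.7
```

Request:
{"op": "drive_tool", "data": {
  "deltas": [
    [1,0,-0.0007,0,0,0,0],
    [1,0,0,0,0,0,0],
    [1,0,0,0,0,0,0]
  ]
}}

```text
t: 13.62
eef_pos: [0.6486, -0.0181, 0.3089]
tool_rot: [-0.028, 1.0, -0.0, 0.0]
contact_force: [1.3, 1.0, 1.2]
finger_gap: 0.13
gripper_force: 33.7
```

Request:
{"op": "drive_tool", "data": {
  "deltas": [
    [1,0,-0.0007,0,0,0,0],
    [1,0,0,0,0,0,0],
    [1,0,0,0,0,0,0]
  ]
}}

```text
t: 13.87
eef_pos: [0.6487, -0.0183, 0.3089]
tool_rot: [-0.028, 1.0, 0.0, -0.0]
contact_force: [0.7, 2.3, 1.3]
finger_gap: 0.133
gripper_force: 33.8
```

It lagged on that last step and the force rose to 2.3 N, which suggests contact. I'll confirm.

Request:
{"op": "drive_tool", "data": {
  "deltas": [
    [1,0,0,0,0,0,0],
    [1,0,0,0,0,0,0]
  ]
}}

```text
t: 14.03
eef_pos: [0.6487, -0.0184, 0.3089]
tool_rot: [-0.028, 1.0, 0.0, 0.0]
contact_force: [-0.2, 2.8, 0.7]
finger_gap: 0.131
gripper_force: 33.8
```

Request:
{"op": "drive_tool", "data": {
  "deltas": [
    [1,0,-0.0004,0,0,0,0],
    [1,0,0,0,0,0,0],
    [1,0,0,0,0,0,0]
  ]
}}

```text
t: 14.28
eef_pos: [0.6487, -0.0184, 0.3089]
tool_rot: [-0.028, 1.0, 0.0, -0.0]
contact_force: [0.6, 5.2, 1.0]
finger_gap: 0.132
gripper_force: 33.8
```

Request:
{"op": "drive_tool", "data": {
  "deltas": [
    [1,0,0,0,0,0,0],
    [1,0,0,0,0,0,0]
  ]
}}

```text
t: 14.45
eef_pos: [0.6487, -0.0185, 0.3089]
tool_rot: [-0.028, 1.0, 0.0, -0.0]
contact_force: [-0.6, 4.6, 2.0]
finger_gap: 0.136
gripper_force: 33.8
```

Contact confirmed: about 5 N, and the hook no longer moves. I relieve it, open and lift away.

Request:
{"op": "drive_tool", "data": {
  "deltas": [
    [1,0,0.0008,0,0,0,0],
    [1,0,0,0,0,0,0],
    [0.9,0,0,0,0,0,0],
    [0.8,0,0,0,0,0,0],
    [0.7,0,0,0,0,0,0]
  ]
}}

```text
t: 14.87
eef_pos: [0.6481, -0.0201, 0.3084]
tool_rot: [-0.027, 1.0, -0.001, -0.001]
contact_force: [0.3, -0.8, 0.3]
finger_gap: 0.3
gripper_force: 0.0
```

Request:
{"op": "drive_tool", "data": {
  "deltas": [
    [0.6,0,0,0,0,0,0],
    [0.5,0,0,0,0,0,0],
    [0.5,0,0,-0.01,0,0,0],
    [0.5,0,0,-0.02,0,0,0],
    [0.5,0,0,-0.03,0,0,0]
  ]
}}

```text
t: 15.28
eef_pos: [0.6473, -0.0185, 0.3676]
tool_rot: [-0.028, 1.0, -0.0, -0.003]
contact_force: [0.7, -0.1, -0.3]
finger_gap: 0.503
gripper_force: 0.0
```

Request:
{"op": "drive_tool", "data": {
  "deltas": [
    [0.3,0.03,0,-0.02,0,0,0],
    [0.3,0.03,-0.01,0,0,0,0],
    [0.3,0.035,-0.01,0,0,0,0],
    [0.3,0.02,0,0,0,0,0],
    [0.3,0,0,0,0,0,0]
  ]
}}

```text
t: 15.7
eef_pos: [0.5317, -0.0468, 0.3907]
tool_rot: [-0.026, 1.0, 0.0, 0.0]
contact_force: [0.5, -0.9, -0.4]
finger_gap: 0.696
gripper_force: 0.0
```

Run:
```python
from h import *
f=optics.grab_frame("top");g=optics.grab_frame("scene")
z=lambda i,x,y,w,h,k:cv2.resize(i[y:y+h,x:x+w],None,fx=k,fy=k,interpolation=cv2.INTER_CUBIC)
cv2.imwrite("pics/a5.png",np.hstack([z(f,310,120,120,150,3.3),z(g,250,140,100,150,2.6 if 0 else 3.3)]))
print(readout.get_obs()['eef_pos'],readout.get_obs()['t'])
```

```text
[ 0.5348 -0.0449  0.3901] 15.8
```

View pics/a5.png

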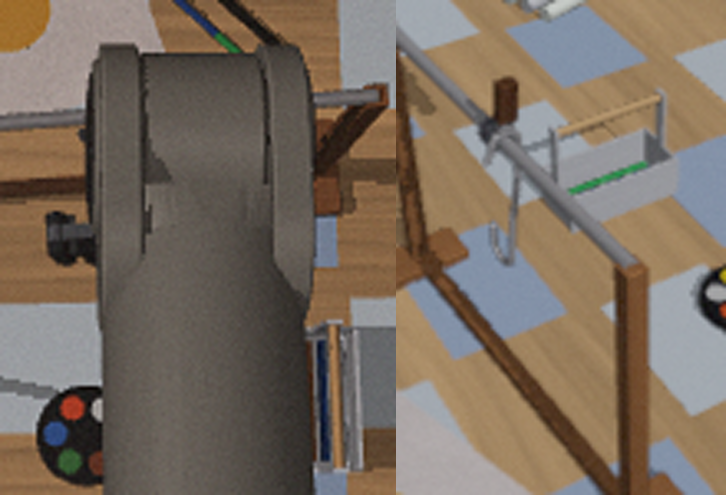

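The hook hangs upright on the rail against the collar's bush, with its lower curl open. Now the caddy: I lean the gripper and compute the approach.

Request:
{"op": "drive_tool", "data": {
  "deltas": [
    [0,0.02,0,0,0,0,2.9],
    [0,0,0,0,0,-6,0],
    [0,0,0,0,0,-6,0],
    [0,0,0,0,0,-6,0],
    [0,0,0,0,0,-6,0]
  ],
  "force": 60
}}

```text
t: 16.22
eef_pos: [0.5165, -0.0452, 0.3901]
tool_rot: [-0.003, 0.977, 0.001, 0.211]
contact_force: [-0.3, -0.3, -0.3]
finger_gap: 1.002
gripper_force: 0.0
```

Request:
{"op": "drive_tool", "data": {
  "deltas": [
    [0,0,0,0,0,-6,0],
    [0,0,0,0,0,0,0],
    [0,0,0,0,0,0,0]
  ]
}}

```text
t: 16.47
eef_pos: [0.5146, -0.0456, 0.3889]
tool_rot: [-0.003, 0.966, 0.001, 0.258]
contact_force: [-0.8, -0.3, 1.0]
finger_gap: 0.996
gripper_force: 0.0
```

Run:
```python
from h import *
go([.3605,-.2235,.175],0.3,-30)
o=readout.get_obs();print(R.from_quat(o['tool_rot']).as_matrix(),o['joint_positions'])
# refined caddy bar by colour in scene+top
for n,z in(("top",.105),("scene",.105)):
    f=optics.grab_frame(n);h=cv2.cvtColor(f,cv2.COLOR_BGR2HSV)
    c=proj(n,[.4431,-.2233,.105]);a=[proj(n,[x,-.2233,.105]) for x in(.38,.506)]
    print(n,c,a)
    # profile across bar
    if n=="top":
        for v in(222,230,240,250,258): print(v,f[v,404:420].tolist())
```

```text
t 16.4667 pos [ 0.5146 -0.0456  0.3889] F [-0.764  -0.3293  1.0169] gap 0.9958310689830191
shift [ 0.2411 -0.177   0.1081] turn [ 0.0141 -0.1038  0.0201]
[[-0.8669 -0.0057  0.4984]
 [-0.0049  1.      0.0029]
 [-0.4984  0.     -0.8669]] [-0.3629 -0.2187  0.264   2.0875  0.145   0.749   1.4064]
top [411.5936 239.8863] [array([412.4918, 262.5055]), array([410.7007, 217.6032])]
222 [[107, 106, 108], [106, 105, 107], [104, 102, 105], [99, 96, 100], [99, 94, 95], [75, 90, 104], [88, 131, 171], [79, 116, 153], [42, 66, 91], [159, 155, 157], [129, 126, 128], [97, 94, 99], [95, 95, 101], [144, 144, 147], [128, 126, 127], [98, 96, 95]]
230 [[37, 48, 64], [109, 109, 114], [49, 38, 36], [54, 32, 23], [58, 41, 32], [78, 79, 83], [74, 115, 154], [83, 122, 167], [59, 88, 119], [56, 60, 67], [86, 83, 85], [102, 103, 105], [101, 100, 104], [124, 124, 125], [142, 141, 144], [102, 98, 98]]
240 [[26, 37, 64], [75, 74, 77], [60, 59, 57], [50, 30, 22], [66, 35, 19], [100, 97, 101], [72, 94, 117], [88, 132, 175], [68, 105, 140], [49, 64, 78], [105, 103, 106], [118, 116, 118], [101, 96, 104], [98, 98, 99], [154, 153, 158], [115, 113, 110]]
250 [[24, 34, 63], [57, 66, 79], [113, 113, 114], [42, 24, 24], [57, 35, 25], [69, 59, 53], [68, 76, 88], [80, 122, 166], [82, 123, 163], [50, 76, 104], [81, 83, 87], [96, 96, 97], [104, 105, 107], [106, 103, 107], [132, 128, 132], [128, 134, 142]]
258 [[20, 35, 58], [24, 40, 74], [114, 112, 113], [44, 31, 27], [54, 31, 22], [65, 33, 17], [112, 107, 109], [70, 108, 148], [84, 125, 167], [65, 98, 131], [63, 72, 80], [104, 102, 105], [101, 103, 104], [101, 101, 104], [112, 113, 115], [163, 158, 161]]
scene [314.5995 174.2401] [array([330.4816, 168.6692]), array([298.116 , 180.0314])]
```

Request:
{"op": "drive_tool", "data": {
  "deltas": [
    [0,0.014,-0.0107,0.006,0,0,0],
    [0,0.024,-0.0177,0.011,0,0,0],
    [0,0.024,-0.0177,0.011,0,0,0],
    [0,0.024,-0.0177,0.011,0,0,0],
    [0,0.024,-0.0177,0.011,0,0,0]
  ]
}}

```text
t: 16.98
eef_pos: [0.4463, -0.1289, 0.2909]
tool_rot: [-0.003, 0.966, -0.0, 0.259]
contact_force: [0.6, 0.2, -0.0]
finger_gap: 1.0
gripper_force: 0.0
```

Request:
{"op": "drive_tool", "data": {
  "deltas": [
    [0,0.024,-0.0177,0.011,0,0,0],
    [0,0.024,-0.0177,0.011,0,0,0],
    [0,0.024,-0.0177,0.011,0,0,0],
    [0,0.024,-0.0177,0.011,0,0,0],
    [0,0.024,-0.0177,0.011,0,0,0]
  ]
}}

```text
t: 17.4
eef_pos: [0.3997, -0.1797, 0.231]
tool_rot: [-0.008, 0.967, -0.002, 0.255]
contact_force: [0.7, 0.7, 0.6]
finger_gap: 1.003
gripper_force: 0.0
```

Request:
{"op": "drive_tool", "data": {
  "deltas": [
    [0,0.01,-0.007,0.003,0,0,0],
    [0,0,0,0,0,0,0],
    [0,0,0,0,0,0,0]
  ]
}}

```text
t: 17.65
eef_pos: [0.3919, -0.1879, 0.2242]
tool_rot: [-0.006, 0.967, -0.003, 0.254]
contact_force: [0.8, 0.2, 0.6]
finger_gap: 1.002
gripper_force: 0.0
```

Run:
```python
from h import *
go([.4105,-.2237,.0885],0.3,-30)
print(readout.get_obs()['joint_positions'])
```

```text
t 17.65 pos [ 0.3919 -0.1879  0.2242] F [0.7731 0.1709 0.6206] gap 1.0016109034265241
shift [ 0.051  -0.0348  0.1274] turn [-0.2984 -0.548   0.4507]
[ 0.1667 -0.14    0.28    2.4309 -0.451   0.4134  2.4109]
```

Request:
{"op": "drive_tool", "data": {
  "deltas": [
    [0,0,-0.005,0.01,0,0,0],
    [0,0,-0.01,0.015,0,0,0],
    [0,0,-0.01,0.018,0,0,0],
    [0,0.002,-0.01,0.018,0,0,0],
    [0,0,0,0,0,0,0]
  ]
}}

```text
t: 18.07
eef_pos: [0.4208, -0.2184, 0.1735]
tool_rot: [-0.009, 0.967, -0.003, 0.254]
contact_force: [0.8, 0.9, 0.6]
finger_gap: 0.998
gripper_force: 0.0
```

Run:
```python
from h import *
go([.4105,-.2237,.0885],0.3,-30)
print(readout.get_obs()['joint_positions'])
```

```text
t 18.0667 pos [ 0.4208 -0.2184  0.1735] F [0.8391 0.9137 0.5942] gap 0.9978632664608881
shift [ 0.0508 -0.0043  0.069 ] turn [-0.1688 -0.6109  0.8441]
[ 0.2392  0.062   0.2878  2.4103 -0.9007  0.3402  2.9226]
```

J7 is near its limit, so I turn the tool half round, which gives the same grasp.

Request:
{"op": "drive_tool", "data": {
  "deltas": [
    [0,0,0,0,0,0,6],
    [0,0,0,0,0,0,7],
    [0,0,0,0,0,0,7],
    [0,0,0,0,0,0,7],
    [0,0,0,0,0,0,7]
  ]
}}

```text
t: 18.48
eef_pos: [0.4202, -0.217, 0.1758]
tool_rot: [0.276, 0.927, 0.073, 0.244]
contact_force: [-0.2, 0.7, -0.2]
finger_gap: 1.005
gripper_force: 0.0
```

Request:
{"op": "drive_tool", "data": {
  "deltas": [
    [0,0,0,0,0,0,7],
    [0,0,0,0,0,0,7],
    [0,0,0,0,0,0,7],
    [0,0,0,0,0,0,7],
    [0,0,0,0,0,0,7]
  ]
}}

```text
t: 18.9
eef_pos: [0.4203, -0.2169, 0.1759]
tool_rot: [0.542, 0.801, 0.143, 0.211]
contact_force: [0.2, 0.3, -0.9]
finger_gap: 0.998
gripper_force: 0.0
```

Request:
{"op": "drive_tool", "data": {
  "deltas": [
    [0,0,0,0,0,0,7],
    [0,0,0,0,0,0,7],
    [0,0,0,0,0,0,7],
    [0,0,0,0,0,0,7],
    [0,0,0,0,0,0,7]
  ]
}}

```text
t: 19.32
eef_pos: [0.4203, -0.2169, 0.1759]
tool_rot: [0.758, 0.601, 0.2, 0.158]
contact_force: [0.2, -0.2, 0.2]
finger_gap: 1.002
gripper_force: 0.0
```

Request:
{"op": "drive_tool", "data": {
  "deltas": [
    [0,0,0,0,0,0,7],
    [0,0,0,0,0,0,7],
    [0,0,0,0,0,0,7],
    [0,0,0,0,0,0,7],
    [0,0,0,0,0,0,7]
  ]
}}

```text
t: 19.73
eef_pos: [0.4202, -0.2169, 0.1759]
tool_rot: [0.903, 0.345, 0.239, 0.091]
contact_force: [-0.8, -0.2, -0.2]
finger_gap: 1.0
gripper_force: 0.0
```

Request:
{"op": "drive_tool", "data": {
  "deltas": [
    [0,0,0,0,0,0,7],
    [0,0,0,0,0,0,7],
    [0,0,0,0,0,0,7],
    [0,0,0,0,0,0,7],
    [0,0,0,0,0,0,7]
  ]
}}

```text
t: 20.15
eef_pos: [0.4202, -0.2169, 0.1758]
tool_rot: [0.965, 0.058, 0.255, 0.015]
contact_force: [-0.2, -0.0, -1.2]
finger_gap: 1.0
gripper_force: 0.0
```

```bash
cat >> h.py <<'E'
def go2(P,yaw,lean):
    "as go, tool turned half round about its z"
    o=readout.get_obs();T=R.from_quat(o['tool_rot'])
    G=R.from_euler('z',yaw,degrees=True)*R.from_matrix(np.diag([-1.,1,-1]))*R.from_euler('y',lean,degrees=True)*R.from_matrix(np.diag([-1.,-1,1]))
    print("t",o['t'],"pos",o['eef_pos'],"F",o['contact_force'],"gap",o['finger_gap'])
    print("shift",T.inv().apply(np.array(P)-o['eef_pos']),"turn",np.degrees((T.inv()*G).as_rotvec()),"J",o['joint_positions'])
E
python3 - <<'E'
from h import *
go2([.4105,-.2237,.0885],0.3,-30)
E
```

```text
t 20.15 pos [ 0.4202 -0.2169  0.1758] F [-0.1805 -0.0114 -1.1896] gap 1.0002982369743745
shift [-0.052   0.0007  0.0711] turn [0.0879 0.4308 6.5712] J [ 0.0438  0.0494  0.4926  2.4221 -0.916   0.3511 -0.1   ]
```

Request:
{"op": "drive_tool", "data": {
  "deltas": [
    [0,0,0,0,0,0.4,6.5],
    [0,-0.008,0.0066,0.011,0,0,0],
    [0,-0.013,0,0.018,0,0,0],
    [0,0,0,0,0,0,0],
    [0,0,0,0,0,0,0]
  ]
}}

```text
t: 20.57
eef_pos: [0.417, -0.2255, 0.1527]
tool_rot: [0.966, 0.005, 0.258, 0.003]
contact_force: [-0.1, -0.6, -0.3]
finger_gap: 1.001
gripper_force: 0.0
```

Run:
```python
from h import *
go2([.4105,-.2237,.0885],0.3,-30)
```

```text
t 20.5667 pos [ 0.417  -0.2255  0.1527] F [-0.1345 -0.6463 -0.277 ] gap 1.0006331579519083
shift [-0.0376 -0.0024  0.0524] turn [0.2981 0.154  0.4059] J [ 0.2635  0.115   0.2971  2.432  -1.1369  0.326   0.0378]
```

J4 is close to its limit here, so I use a lean of about 22°. That still leaves some 20 mm to the rail.

Request:
{"op": "drive_tool", "data": {
  "deltas": [
    [0,0,0,0,0,-4,0],
    [0,0,-0.0015,0,0,-4,0.3],
    [0,0,0,0,0,0,0],
    [0,0,0,0,0,0,0]
  ]
}}

```text
t: 20.9
eef_pos: [0.4191, -0.2219, 0.1531]
tool_rot: [0.976, 0.007, 0.218, -0.0]
contact_force: [-0.4, 0.3, -0.7]
finger_gap: 1.002
gripper_force: 0.0
```

Run:
```python
from h import *
s=np.radians(22)
go2([.401+.019*np.sin(s),-.2237,.105-.019*np.cos(s)],0.3,-22)
```

```text
t 20.9 pos [ 0.4191 -0.2219  0.1531] F [-0.4295  0.2534 -0.7275] gap 1.0017050698923302
shift [-0.038   0.0015  0.0548] turn [-0.0789 -3.1989  0.4821] J [ 0.1514  0.1174  0.375   2.3876 -0.8062  0.3612 -0.3192]
```

Request:
{"op": "drive_tool", "data": {
  "deltas": [
    [0,0,0,0,0,-3.2,0.4],
    [0,-0.009,0.001,0.014,0,0,0],
    [0,-0.009,0,0.014,0,0,0],
    [0,0,0,0,0,0,0],
    [0,0,0,0,0,0,0]
  ]
}}

```text
t: 21.32
eef_pos: [0.4103, -0.2232, 0.1187]
tool_rot: [0.982, 0.001, 0.19, -0.002]
contact_force: [0.4, -0.8, -1.3]
finger_gap: 1.001
gripper_force: 0.0
```

Run:
```python
from h import *
s=np.radians(22)
go2([.401+.019*np.sin(s),-.2237,.105-.019*np.cos(s)],0.3,-22)
```

```text
t 21.3167 pos [ 0.4103 -0.2232  0.1187] F [ 0.3535 -0.7769 -1.3395] gap 1.0011694737916346
shift [-0.0137  0.0006  0.0283] turn [-0.1315  0.1405 -0.2083] J [ 0.1904  0.1947  0.3342  2.3923 -0.8466  0.3358 -0.2854]
```

Request:
{"op": "drive_tool", "data": {
  "deltas": [
    [0,-0.006,0,0.013,0,0,0],
    [0,-0.006,0,0.013,0,0,0],
    [0,-0.002,0,0.002,0,0,0],
    [0,0,0,0,0,0,0]
  ]
}}

```text
t: 21.65
eef_pos: [0.4081, -0.2238, 0.088]
tool_rot: [0.982, 0.001, 0.19, -0.002]
contact_force: [-0.8, 0.3, -0.6]
finger_gap: 0.997
gripper_force: 0.0
```

Run:
```python
from h import *
s=np.radians(22)
go2([.401+.019*np.sin(s),-.2237,.105-.019*np.cos(s)],0.3,-22)
```

```text
t 21.65 pos [ 0.4081 -0.2238  0.088 ] F [-0.7825  0.3284 -0.5545] gap 0.9965980519162043
shift [-0.0002 -0.0001  0.0006] turn [-0.0932  0.0945 -0.244 ] J [ 0.3234  0.264   0.1941  2.4095 -1.0615  0.269  -0.0616]
```

Now close the gripper at 60 N.

Request:
{"op": "drive_tool", "data": {
  "deltas": [
    [0.3,0,0,0,0,0,0],
    [0.5,0,0,0,0,0,0],
    [0.6,0,0,0,0,0,0],
    [0.7,0,0,0,0,0,0],
    [0.8,0,0,0,0,0,0]
  ],
  "force": 60
}}

```text
t: 22.07
eef_pos: [0.4088, -0.2237, 0.0883]
tool_rot: [0.982, 0.001, 0.19, -0.001]
contact_force: [0.4, 0.2, 0.5]
finger_gap: 0.297
gripper_force: 0.0
```

Request:
{"op": "drive_tool", "data": {
  "deltas": [
    [0.9,0,0,0,0,0,0],
    [1,0,0,0,0,0,0],
    [1,0,0,0,0,0,0],
    [1,0,0,0,0,0,0],
    [1,0,0,0,0,0,0]
  ]
}}

```text
t: 22.48
eef_pos: [0.4086, -0.2234, 0.0881]
tool_rot: [0.982, 0.001, 0.19, -0.002]
contact_force: [-2.0, 1.5, 4.8]
finger_gap: 0.095
gripper_force: 58.5
```

Request:
{"op": "drive_tool", "data": {
  "deltas": [
    [1,-0.002,0,-0.005,0,0,0],
    [1,0.004,0,-0.009,0,0,0],
    [1,0.004,0,-0.01,0,0,0],
    [1,0.004,0,-0.01,0,0,0],
    [1,0,0,0,0,0,0]
  ]
}}

```text
t: 22.9
eef_pos: [0.4056, -0.224, 0.1244]
tool_rot: [0.982, 0.001, 0.191, -0.001]
contact_force: [-0.3, -0.4, -1.6]
finger_gap: 0.095
gripper_force: 58.5
```

Run:
```python
from h import *
go2([.40,-.2237,.12],0.3,-22)
```

```text
t 22.9 pos [ 0.4056 -0.224   0.1244] F [-0.3169 -0.3545 -1.6008] gap 0.0951459545193633
shift [-0.0068 -0.0003  0.002 ] turn [-0.0352 -0.0182 -0.1469] J [ 0.1838  0.1753  0.3481  2.3973 -0.8176  0.3433 -0.3062]
```

Caddy is held and lifted, weighing about 0.16 kg. I raise it, move it left and align yaw.

Request:
{"op": "drive_tool", "data": {
  "deltas": [
    [1,0.003,-0.004,-0.008,0,0,0],
    [1,0.0045,-0.014,-0.012,0,0,-1],
    [1,0.0045,-0.018,-0.012,0,0,-1],
    [1,0.0045,-0.018,-0.012,0,0,-1],
    [1,0.0045,-0.018,-0.011,0,0,0]
  ]
}}

```text
t: 23.32
eef_pos: [0.4013, -0.1504, 0.1812]
tool_rot: [0.981, 0.027, 0.189, 0.004]
contact_force: [0.2, 0.0, -2.0]
finger_gap: 0.092
gripper_force: 58.6
```

Request:
{"op": "drive_tool", "data": {
  "deltas": [
    [1,0.0026,-0.016,-0.0034,0,0,0],
    [1,0,-0.008,0,0,0,0],
    [1,0,0,0,0,0,0]
  ]
}}

```text
t: 23.57
eef_pos: [0.4014, -0.1251, 0.1847]
tool_rot: [0.981, 0.029, 0.19, 0.003]
contact_force: [-0.4, -0.8, -3.1]
finger_gap: 0.094
gripper_force: 58.7
```

Run:
```python
from h import *
go2([.6135,-.127,.187],3.2,-22)
```

```text
t 23.5667 pos [ 0.4014 -0.1251  0.1847] F [-0.4073 -0.8067 -3.0951] gap 0.09379889203081491
shift [0.1973 0.0138 0.0769] turn [0.8685 0.1538 0.3488] J [ 0.0196 -0.0654  0.1962  2.4353 -0.1871  0.4047 -1.1355]
```

Request:
{"op": "drive_tool", "data": {
  "deltas": [
    [1,0.01,0.001,0.004,0.8,0,0.3],
    [1,0.018,0.0013,0.007,0,0,0],
    [1,0.022,0.0015,0.0085,0,0,0],
    [1,0.022,0.0015,0.0085,0,0,0],
    [1,0.022,0.0015,0.0085,0,0,0]
  ]
}}

```text
t: 23.98
eef_pos: [0.5034, -0.1298, 0.1853]
tool_rot: [0.982, 0.025, 0.189, -0.004]
contact_force: [-0.5, -1.1, -1.8]
finger_gap: 0.095
gripper_force: 58.6
```

Request:
{"op": "drive_tool", "data": {
  "deltas": [
    [1,0.022,0.0015,0.0085,0,0,0],
    [1,0.022,0.0015,0.0085,0,0,0],
    [1,0.022,0.0015,0.0085,0,0,0],
    [1,0.018,0.001,0.007,0,0,0],
    [1,0.012,0.001,0.005,0,0,0]
  ]
}}

```text
t: 24.4
eef_pos: [0.6078, -0.1307, 0.1862]
tool_rot: [0.982, 0.026, 0.189, -0.004]
contact_force: [0.2, -0.4, -2.4]
finger_gap: 0.096
gripper_force: 58.6
```

Request:
{"op": "drive_tool", "data": {
  "deltas": [
    [1,0.006,0,0.003,0,0,0],
    [1,0,0,0,0,0,0],
    [1,0,0,0,0,0,0]
  ]
}}

```text
t: 24.65
eef_pos: [0.6118, -0.1301, 0.1856]
tool_rot: [0.982, 0.026, 0.189, -0.004]
contact_force: [-1.5, -0.5, -1.9]
finger_gap: 0.1
gripper_force: 58.6
```

Run:
```python
from h import *
go2([.6135,-.127,.187],3.2,-22)
f=optics.grab_frame("top");g=optics.grab_frame("scene")
print("pred bar mid/ends",[proj("scene",p) for p in([.648,-.125,.204],[.585,-.1285,.204],[.711,-.1215,.204])],
 "curl",proj("scene",[.648,-.0185,.169]),"eye",proj("scene",[.648,-.0185,.28]),"tip",proj("scene",[.648,-.0345,.188]))
cv2.imwrite("pics/a6.png",cv2.resize(g[150:250,230:360],None,fx=6,fy=6,interpolation=cv2.INTER_CUBIC))
```

```text
t 24.65 pos [ 0.6118 -0.1301  0.1856] F [-1.5182 -0.5258 -1.9061] gap 0.09957577760330512
shift [ 0.0022 -0.003  -0.0006] turn [ 0.2018  0.2411 -0.1843] J [-0.0309  0.291   0.2123  2.0276 -0.3038  0.4741 -1.1115]
pred bar mid/ends [array([268.3589, 184.7506]), array([287.8701, 177.2073]), array([247.8514, 192.6983])] curl [286.4244 215.6956] eye [283.3788 182.0844] tip [283.2138 206.9389]
```

View pics/a6.png

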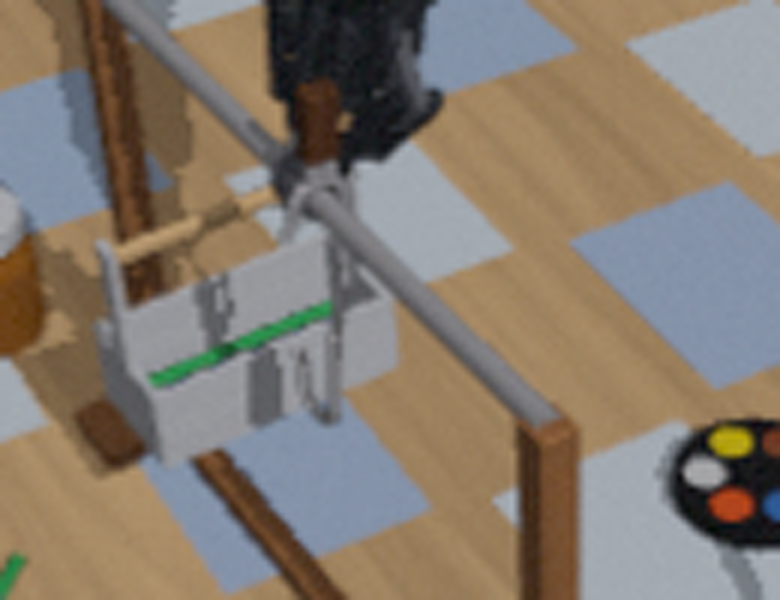

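The scene crop shows the hook's curl bottom at about (325,415) and the tip near (300,348), and the caddy's far bar end at (105,250). That puts the caddy as predicted and the curl within a few mm of prediction. The bar goes in from the right.

Request:
{"op": "drive_tool", "data": {
  "deltas": [
    [1,0.0005,-0.008,0,0,0,0],
    [1,0.001,-0.018,0,0.2,0.2,-0.2],
    [1,0.001,-0.02,0,0,0,0],
    [1,0.001,-0.018,0,0,0,0],
    [1,0.0005,-0.012,0,0,0,0]
  ]
}}

```text
t: 25.17
eef_pos: [0.6118, -0.0509, 0.1884]
tool_rot: [0.981, 0.029, 0.192, -0.006]
contact_force: [0.4, -0.2, -1.8]
finger_gap: 0.094
gripper_force: 58.7
```

Request:
{"op": "drive_tool", "data": {
  "deltas": [
    [1,0,-0.008,0,0,0,0],
    [1,0,0,0,0,0,0],
    [1,0,0,0,0,0,0]
  ]
}}

```text
t: 25.42
eef_pos: [0.6116, -0.0448, 0.1885]
tool_rot: [0.981, 0.028, 0.192, -0.006]
contact_force: [-0.5, -1.0, -2.9]
finger_gap: 0.094
gripper_force: 58.6
```

Run:
```python
from h import *
go2([.612,-.0219,.187],3.2,-22)
g=optics.grab_frame("scene");h=cv2.cvtColor(g,cv2.COLOR_BGR2HSV)
m=cv2.inRange(h,(8,70,110),(25,255,255))[165:225,240:330]
c=sorted(cv2.findContours(m,cv2.RETR_EXTERNAL,cv2.CHAIN_APPROX_NONE)[0],key=len)[-8:]
for k in c: print(len(k),cv2.boundingRect(k)[0]+240,cv2.boundingRect(k)[1]+165,cv2.boundingRect(k)[2:])
```

```text
t 25.4167 pos [ 0.6116 -0.0448  0.1885] F [-0.4858 -0.9528 -2.9035] gap 0.09355632445468644
shift [ 0.0011 -0.0228  0.002 ] turn [-0.0421 -0.1026  0.1104] J [-0.2399  0.2613  0.2562  2.0668 -0.2004  0.4432 -1.3529]
11 288 195 (5, 4)
12 251 183 (2, 7)
19 287 201 (9, 6)
29 268 165 (12, 10)
36 260 165 (13, 14)
96 240 185 (14, 40)
131 253 165 (33, 50)
190 304 165 (26, 60)
```

Request:
{"op": "drive_tool", "data": {
  "deltas": [
    [1,0,-0.004,0,0,0,0],
    [1,0.0005,-0.006,0.0005,0,0,0],
    [1,0.0005,-0.006,0.0005,0,0,0],
    [1,0,-0.005,0,0,0,0],
    [1,0,-0.002,0,0,0,0]
  ]
}}

```text
t: 25.88
eef_pos: [0.612, -0.0212, 0.1876]
tool_rot: [0.981, 0.028, 0.191, -0.006]
contact_force: [-1.0, 0.0, -1.1]
finger_gap: 0.097
gripper_force: 58.7
```

Request:
{"op": "drive_tool", "data": {
  "deltas": [
    [1,0,0,0,0,0,0],
    [1,0,0,0,0,0,0],
    [1,0,0,0,0,0,0]
  ]
}}

```text
t: 26.13
eef_pos: [0.612, -0.0228, 0.1877]
tool_rot: [0.981, 0.028, 0.192, -0.005]
contact_force: [-0.3, 0.2, -2.3]
finger_gap: 0.09
gripper_force: 58.7
```

Run:
```python
from h import *
go2([.612,-.0219,.187],3.2,-22)
g=optics.grab_frame("scene");f=optics.grab_frame("top");cv2.imwrite("pics/s7.png",g)
# tab (dark brown) centroid near its predicted place
p=proj("scene",[.648,-.0185,.32]);print("tab pred",p)
h=cv2.cvtColor(g,cv2.COLOR_BGR2HSV);m=cv2.inRange(h,(3,90,30),(15,255,120));M=np.zeros_like(m);u,v=p.astype(int);M[v-12:v+13,u-10:u+11]=m[v-12:v+13,u-10:u+11]
ys,xs=np.nonzero(M);print(len(xs),xs.mean(),ys.mean())
for v in range(196,222,2): print(v,g[v,268:300].mean(1).astype(int))
```

```text
t 26.1333 pos [ 0.612  -0.0228  0.1877] F [-0.2835  0.2336 -2.2912] gap 0.09013728336555588
shift [-0.0002 -0.0009  0.0007] turn [ 0.0144 -0.0974  0.0287] J [-0.299   0.2606  0.2717  2.0713 -0.1689  0.4377 -1.4247]
tab pred [282.1758 168.6695]
97 283.02061855670104 169.39175257731958
196 [ 90  89  91  86 112 125 123 126 124 124 123 124 126 159 169 171 170 138
 105 135 165 172 171 170 146 102  94 111 122 128 132 122]
198 [ 88  88  90  92 118 123 122 127 126 125 122 124 123 123 141 164 170 127
 100 102 160 172 170 171 170 117  81  82  95 111 122 129]
200 [ 88  87  89  89 118 126 125 121 123 126 126 125 121 125 124 125 141 118
  99 122 162 169 168 150 135 117 136 145 120  93  94 113]
202 [ 86  86  88  89  90  95  92 113 120 122 123 126 127 126 124 123 122  97
  89 105 121 136 145 147 149 141 133 117  83 100 101  86]
204 [ 87  86  89  84  88  89  90  90 122 123 121 124 121 125 127 111  90  93
  88 132 145 136 127 114 116  98  71  52  93 121  80  33]
206 [ 91  91  91  89  84  86  88 119 127 129 118 128 139 148 147 108  80 134
 105  82 105 126 126 129 126 128 128 112 110 129  97  72]
208 [
[... 239 characters left out ...]
 153 163 161 156 154 154]
212 [147 144 141 133 120 122 127 143 129 137 149 128 126 118 142 149 119 116
 122 133 138 147 160 160 159 155 155 153 154 153 154 157]
214 [111  89  74  99 108 136 145 119 106 107 107 111 129 113 137 152 127 119
 128 153 155 153 155 155 153 153 153 154 155 155 156 158]
216 [ 92  93  95  84 101 110 109 109 109 107 107 110 105 109  99  95 108 118
 125 149 156 155 157 156 153 154 155 156 156 157 156 156]
218 [ 44  53  67  83 102 110 121 137 159 139 113  99  96  97  95  91  84 109
 125 147 154 155 155 155 155 154 156 155 154 152 156 156]
220 [105 113 138 144 159 160 156 156 154 154 116  98 100  98  91  84  86 107
 133 153 157 156 155 154 155 155 155 155 152 148 121 110]
```

The tab is still where predicted, so the hook is undisturbed. I lower the bar with force checks.

Request:
{"op": "drive_tool", "data": {
  "deltas": [
    [1,-0.001,0,0.003,0,0,0],
    [1,-0.0015,0,0.004,0,0,0],
    [1,-0.001,0,0.002,0,0,0],
    [1,0,0,0,0,0,0]
  ]
}}

```text
t: 26.57
eef_pos: [0.6115, -0.0227, 0.177]
tool_rot: [0.981, 0.028, 0.191, -0.005]
contact_force: [-1.2, 0.4, -2.4]
finger_gap: 0.091
gripper_force: 58.7
```

Request:
{"op": "drive_tool", "data": {
  "deltas": [
    [1,-0.001,0,0.003,0,0,0],
    [1,0,0,0,0,0,0],
    [1,0,0,0,0,0,0]
  ]
}}

```text
t: 26.82
eef_pos: [0.6123, -0.0226, 0.1747]
tool_rot: [0.981, 0.028, 0.191, -0.005]
contact_force: [-0.3, -0.0, -1.7]
finger_gap: 0.093
gripper_force: 58.7
```

Request:
{"op": "drive_tool", "data": {
  "deltas": [
    [1,-0.001,0,0.003,0,0,0],
    [1,0,0,0,0,0,0],
    [1,0,0,0,0,0,0]
  ]
}}

```text
t: 27.07
eef_pos: [0.6124, -0.0225, 0.1716]
tool_rot: [0.981, 0.028, 0.191, -0.005]
contact_force: [0.6, 0.7, -1.9]
finger_gap: 0.097
gripper_force: 58.7
```

Request:
{"op": "drive_tool", "data": {
  "deltas": [
    [1,-0.0015,0,0.003,0,0,0],
    [1,-0.001,0,0.003,0,0,0],
    [1,0,0,0,0,0,0],
    [1,0,0,0,0,0,0]
  ]
}}

```text
t: 27.4
eef_pos: [0.6122, -0.0226, 0.1649]
tool_rot: [0.981, 0.028, 0.191, -0.005]
contact_force: [0.6, -0.1, -1.9]
finger_gap: 0.09
gripper_force: 58.6
```

Request:
{"op": "drive_tool", "data": {
  "deltas": [
    [1,-0.0015,0,0.004,0,0,0],
    [1,0,0,0,0,0,0],
    [1,0,0,0,0,0,0]
  ]
}}

```text
t: 27.65
eef_pos: [0.6124, -0.0226, 0.1606]
tool_rot: [0.981, 0.028, 0.191, -0.005]
contact_force: [-0.5, 0.4, -1.2]
finger_gap: 0.095
gripper_force: 58.7
```

Request:
{"op": "drive_tool", "data": {
  "deltas": [
    [1,-0.001,0,0.002,0,0,0],
    [1,0,0,0,0,0,0],
    [1,0,0,0,0,0,0]
  ]
}}

```text
t: 27.9
eef_pos: [0.6123, -0.0226, 0.1587]
tool_rot: [0.981, 0.028, 0.191, -0.005]
contact_force: [-0.2, 0.2, -2.4]
finger_gap: 0.1
gripper_force: 58.7
```

Request:
{"op": "drive_tool", "data": {
  "deltas": [
    [1,-0.001,0,0.002,0,0,0],
    [1,0,0,0,0,0,0],
    [1,0,0,0,0,0,0]
  ]
}}

```text
t: 28.15
eef_pos: [0.6121, -0.0226, 0.1564]
tool_rot: [0.981, 0.028, 0.191, -0.005]
contact_force: [0.8, 0.2, -2.3]
finger_gap: 0.087
gripper_force: 58.7
```

Request:
{"op": "drive_tool", "data": {
  "deltas": [
    [1,-0.0005,0,0.0015,0,0,0],
    [1,0,0,0,0,0,0],
    [1,0,0,0,0,0,0]
  ]
}}

```text
t: 28.4
eef_pos: [0.6123, -0.0226, 0.1548]
tool_rot: [0.981, 0.028, 0.191, -0.005]
contact_force: [-0.2, 0.0, -1.7]
finger_gap: 0.09
gripper_force: 58.7
```

Request:
{"op": "drive_tool", "data": {
  "deltas": [
    [1,-0.0005,0,0.0015,0,0,0],
    [1,0,0,0,0,0,0],
    [1,0,0,0,0,0,0]
  ]
}}

```text
t: 28.65
eef_pos: [0.6124, -0.0226, 0.1533]
tool_rot: [0.981, 0.028, 0.191, -0.005]
contact_force: [0.1, 0.6, -2.5]
finger_gap: 0.091
gripper_force: 58.6
```

Request:
{"op": "drive_tool", "data": {
  "deltas": [
    [1,-0.0005,0,0.001,0,0,0],
    [1,0,0,0,0,0,0],
    [1,0,0,0,0,0,0]
  ]
}}

```text
t: 28.9
eef_pos: [0.6127, -0.0225, 0.1525]
tool_rot: [0.981, 0.028, 0.192, -0.005]
contact_force: [0.4, 0.4, -2.0]
finger_gap: 0.094
gripper_force: 58.7
```

Request:
{"op": "drive_tool", "data": {
  "deltas": [
    [1,-0.0005,0,0.001,0,0,0],
    [1,0,0,0,0,0,0],
    [1,0,0,0,0,0,0]
  ]
}}

```text
t: 29.15
eef_pos: [0.6129, -0.0226, 0.1516]
tool_rot: [0.981, 0.028, 0.192, -0.005]
contact_force: [0.6, -0.3, 1.5]
finger_gap: 0.089
gripper_force: 58.8
```

Request:
{"op": "drive_tool", "data": {
  "deltas": [
    [1,0,0,0,0,0,0],
    [1,0,0,0,0,0,0]
  ]
}}

```text
t: 29.32
eef_pos: [0.6126, -0.0226, 0.1515]
tool_rot: [0.981, 0.028, 0.192, -0.005]
contact_force: [-0.1, 0.2, 2.6]
finger_gap: 0.094
gripper_force: 58.8
```

The bar seats at exactly the predicted height. I ease it slightly and open.

Request:
{"op": "drive_tool", "data": {
  "deltas": [
    [1,0,0,-0.0005,0,0,0],
    [1,0,0,0,0,0,0],
    [0.92,0,0,0,0,0,0],
    [0.88,0,0,0,0,0,0],
    [0.85,0,0,0,0,0,0]
  ],
  "force": 20
}}

```text
t: 29.73
eef_pos: [0.6118, -0.0226, 0.1513]
tool_rot: [0.981, 0.028, 0.191, -0.005]
contact_force: [0.4, 0.6, 0.3]
finger_gap: 0.152
gripper_force: 0.0
```

Request:
{"op": "drive_tool", "data": {
  "deltas": [
    [0.8,0,0,0,0,0,0],
    [0.75,0,0,0,0,0,0],
    [0.7,0,0,0,0,0,0],
    [0.65,0,0,0,0,0,0],
    [0.65,0,0,0,0,0,0]
  ]
}}

```text
t: 30.15
eef_pos: [0.6121, -0.0226, 0.1516]
tool_rot: [0.981, 0.028, 0.192, -0.005]
contact_force: [-0.2, 0.1, -0.2]
finger_gap: 0.349
gripper_force: 0.0
```

Run:
```python
from h import *
go2([.612,-.0226,.152],3.2,-22)
g=optics.grab_frame("scene");h=cv2.cvtColor(g,cv2.COLOR_BGR2HSV)
m=cv2.inRange(h,(3,90,30),(15,255,120));M=np.zeros_like(m);M[156:181,272:293]=m[156:181,272:293]
ys,xs=np.nonzero(M);print("tab",len(xs),xs.mean(),ys.mean())
```

```text
t 30.15 pos [ 0.6121 -0.0226  0.1516] F [-0.2142  0.1464 -0.199 ] gap 0.34930464746427947
shift [ 0.0001  0.     -0.0004] turn [ 0.0034 -0.0903  0.0361] J [-0.2649  0.3161  0.2353  2.099  -0.2105  0.3553 -1.3859]
tab 94 281.72340425531917 169.18085106382978
```

Request:
{"op": "drive_tool", "data": {
  "deltas": [
    [0.5,0,0,0,0,0,0],
    [0.5,0,0,0,0,0,0],
    [0.5,0,0,-0.005,0,0,0],
    [0.5,0,0,-0.01,0,0,0],
    [0.5,0,0,-0.015,0,0,0]
  ]
}}

```text
t: 30.62
eef_pos: [0.6, -0.0233, 0.1792]
tool_rot: [0.981, 0.028, 0.191, -0.005]
contact_force: [-0.6, 0.3, -0.0]
finger_gap: 0.503
gripper_force: 0.0
```

Request:
{"op": "drive_tool", "data": {
  "deltas": [
    [0.5,-0.005,0,-0.02,0,0,0],
    [0.5,-0.02,0,-0.02,0,0,0],
    [0.5,-0.025,0,-0.015,0,0,0],
    [0.5,-0.03,0,-0.01,0,0,0],
    [0.5,-0.02,0,0,0,0,0]
  ]
}}

```text
t: 31.03
eef_pos: [0.4817, -0.0302, 0.2033]
tool_rot: [0.981, 0.027, 0.192, -0.006]
contact_force: [-0.8, 1.1, -0.2]
finger_gap: 0.5
gripper_force: 0.0
```

Request:
{"op": "drive_tool", "data": {
  "deltas": [
    [0.5,0,0,0,0,0,0],
    [0.5,0,0,0,0,0,0],
    [0.5,0,0,0,0,0,0],
    [0.5,0,0,0,0,0,0],
    [0.5,0,0,0,0,0,0]
  ]
}}

```text
t: 31.45
eef_pos: [0.4851, -0.0297, 0.2026]
tool_rot: [0.981, 0.028, 0.192, -0.005]
contact_force: [-0.9, 0.3, 1.0]
finger_gap: 0.501
gripper_force: 0.0
```

Run:
```python
from h import *
go2([.612,-.0226,.152],3.2,-22)
prev=None
for i in range(6):
    g=optics.grab_frame("scene");c=g[150:240,235:310].astype(int)
    if prev is not None: print(np.abs(c-prev).mean(), (np.abs(c-prev).max(2)>40).sum())
    prev=c
cv2.imwrite("pics/s8.png",g)
h=cv2.cvtColor(g,cv2.COLOR_BGR2HSV)
m=cv2.inRange(h,(8,100,120),(22,200,255))
print("bar pred",[proj("scene",p) for p in([.5895,-.0225,.169],[.6475,-.02,.169],[.711,-.0155,.169])])
m=cv2.inRange(h,(3,90,30),(15,255,120));M=np.zeros_like(m);M[156:181,272:293]=m[156:181,272:293]
ys,xs=np.nonzero(M);print("tab",len(xs),xs.mean(),ys.mean())
```

```text
t 31.45 pos [ 0.4851 -0.0297  0.2026] F [-0.8999  0.2746  0.969 ] gap 0.5008576512045065
shift [0.0987 0.     0.0948] turn [ 0.0148 -0.1509  0.0446] J [-0.3809  0.0095  0.3155  2.3159  0.0027  0.4301 -1.5824]
2.0058765432098764 0
2.0779753086419754 1
2.0535308641975307 2
1.9390617283950617 0
1.922074074074074 0
bar pred [array([304.8948, 207.4195]), array([286.3372, 215.3116]), array([265.2578, 224.7924])]
tab 117 282.8205128205128 167.72649572649573
```

Run:
```python
from h import *
g=optics.grab_frame("scene");h=cv2.cvtColor(g,cv2.COLOR_BGR2HSV)
m=cv2.inRange(h,(8,70,110),(25,255,255))
for u in range(266,306,3):
    v0=215.3-(u-286.3)*.435; v=int(v0)
    print(u,round(v0,1),[(k,) [0] for k in range(v-9,v+10) if m[k,u]])
```

```text
266 224.1 [215, 216, 217, 218]
269 222.8 [213, 214, 215, 216, 217, 220, 221, 222]
272 221.5 [219, 220, 221]
275 220.2 [218, 219, 220, 221]
278 218.9 [217, 218, 219, 220]
281 217.6 [217, 218, 219]
284 216.3 [207, 208, 209, 210, 211, 216, 217, 218]
287 215.0 []
290 213.7 [204, 205, 206, 207, 208, 209, 210, 211, 212, 213, 214, 215, 216, 217, 218]
293 212.4 [203, 204, 205, 206, 207, 208, 209, 210, 211, 212, 213, 214, 215, 216, 217, 218, 219, 220, 221]
296 211.1 [202, 203, 204, 205, 206, 207, 208, 209, 210, 211, 212, 213, 214, 215, 216, 217, 218, 219, 220]
299 209.8 [203, 204, 205, 206, 207, 208, 209, 210, 211, 212, 213, 214, 215, 216, 217, 218]
302 208.5 [206, 207, 208, 209, 210, 211, 212, 213, 214, 215, 216, 217]
305 207.2 [198, 199, 200, 201, 209, 210, 211, 212]
```

Run:
```python
from h import *
fs=[optics.grab_frame("scene").astype(float) for _ in range(4)];g=np.mean(fs,0)
s=g[:,:,2]-g[:,:,0]   # tan minus gray
U=[];V=[]
for u in range(268,286):
    v=int(round(221.2-(u-269)*.3));w=np.clip(s[v-4:v+5,u]-25,0,None)
    if w.sum()>60: U.append(u);V.append((w*np.arange(v-4,v+5)).sum()/w.sum())
print(np.round(V,1),U); p=np.polyfit(U,V,1);print("slope",p)
for t in(-.1,0,.1,.2,.3):
    P=[proj("scene",[.648+d*np.cos(t),-.019+d*.055,.169+d*np.sin(t)]) for d in(0,.055)]
    print(t,(P[1]-P[0])[1]/(P[1]-P[0])[0],P)
for u in(303,305,307,309): print(u,s[196:220,u].astype(int))
```

```text
[219.9 220.2 220.2 220.4 220.5 220.1 219.9 219.5 219.1 218.9 218.5 218.1
 217.9 217.5 217.3 216.9 216.9 215.5] [268, 269, 270, 271, 272, 273, 274, 275, 276, 277, 278, 279, 280, 281, 282, 283, 284, 285]
slope [ -0.2615 291.0362]
-0.1 -0.5269993344150911 [array([286.3395, 215.5892]), array([268.2995, 225.0962])]
0 -0.4360594579292644 [array([286.3395, 215.5892]), array([267.9921, 223.5898])]
0.1 -0.34703329173943687 [array([286.3395, 215.5892]), array([267.8757, 221.9968])]
0.2 -0.258037738122871 [array([286.3395, 215.5892]), array([267.9536, 220.3335])]
0.3 -0.16717703265502365 [array([286.3395, 215.5892]), array([268.2269, 218.6172])]
303 [27 51 47 29  5 -2 -3 -2 -2  0 16 47 63 62 69 65 59 64 62 63 63 64 63 64]
305 [64 64 65 64 62 47  7 -2 -2 -2 -1  0 18 53 68 57 27 28 25 19 16 15 12  9]
307 [66 66 66 65 65 66 65 47  8 -2 -2 -1 -2  0 11 20 -3 -4 -4 -5 -3 -5 -4 -4]
309 [66 67 67 66 65 65 67 67 64 47  9 -2 -2 -2 -2 -2 -1 12 31 36 41 40 43 47]
```

The bar seems tilted about 0.15 rad. I move the arm aside and measure from the top camera.

Request:
{"op": "drive_tool", "data": {
  "deltas": [
    [0.5,-0.005,-0.03,0,0,0,0],
    [0.5,-0.005,-0.035,0,0,0,0],
    [0.5,0,-0.035,0,0,0,0],
    [0.5,0,-0.035,0,0,0,0],
    [0.5,0,-0.035,0,0,0,0]
  ]
}}

```text
t: 32.42
eef_pos: [0.4648, 0.141, 0.1985]
tool_rot: [0.981, 0.028, 0.192, -0.005]
contact_force: [0.9, 0.0, -0.8]
finger_gap: 0.5
gripper_force: 0.0
```

Request:
{"op": "drive_tool", "data": {
  "deltas": [
    [0.5,0,-0.03,-0.015,0,0,0],
    [0.5,0,-0.03,-0.015,0,0,0],
    [0.5,0,-0.03,-0.015,0,0,0],
    [0.5,0,-0.01,0,0,0,0],
    [0.5,0,0,0,0,0,0]
  ]
}}

```text
t: 32.83
eef_pos: [0.4424, 0.2422, 0.241]
tool_rot: [0.981, 0.03, 0.192, -0.007]
contact_force: [-0.2, -0.7, -0.6]
finger_gap: 0.505
gripper_force: 0.0
```

Run:
```python
from h import *
print(readout.get_obs()['eef_pos'])
P=lambda x,z:proj("top",[x,-.0205+(x-.648)*.055,z])
print([P(x,.169) for x in(.585,.648,.711)],"eye",P(.648,.29),"tab",P(.648,.334))
g=np.mean([optics.grab_frame("top").astype(float) for _ in range(4)],0);s=(g[:,:,2]-g[:,:,0]).astype(int);cv2.imwrite("pics/t9.png",g)
print("cols 332..350 r-b | gray")
for v in range(132,192,2): print(v,s[v,332:350],g[v,332:350].mean(1).astype(int))
```

```text
[0.4424 0.2422 0.241 ]
[array([340.3802, 187.597 ]), array([338.619 , 164.7971]), array([336.879 , 142.2954])] eye [340.0551 154.4646] tab [340.6579 150.1268]
cols 332..350 r-b | gray
132 [19 18 17 17 18 18 17 18 19 19 17 18 18 20 16 19 19 18] [155 155 154 152 153 151 153 151 153 155 154 154 157 155 154 159 157 158]
134 [17 20 18 19 19 20 18 18 19 19 20 19 18 18 17 19 19 17] [159 155 154 156 152 155 153 157 158 157 154 150 153 157 156 156 155 154]
136 [19 19 18 19 19 19 18 19 19 19 16 19 18 18 17 17 18 17] [159 159 156 155 158 152 154 158 159 155 154 150 154 151 154 152 154 157]
138 [19 19 18 18 18 19 18 17 17 17 17 19 18 21 17 18 20 19] [152 153 156 156 152 154 155 156 156 155 156 153 151 153 154 153 152 151]
140 [17 18 17 18 19 18 19 19 19 19 20 20 18 18 19 18 18 18] [155 149 154 155 157 154 157 158 153 153 155 156 155 155 153 152 152 152]
142 [18 19 19 19 18 17 16 18 19 17 19 18 16 17 20 16 19 18] [157 158 160 159 158 159 156 159 155 155 152 152 155 149 153 153 151 152]
144 [20 18  6  2 50 44 17  6 19 19 19 19 19 19 20 18 18 17] [156 167 105  94 138 133 100  96 159 161 159 153 155
[... 2665 characters left out ...]
 84  52  85 112  76 129 166]
184 [ 80   2   9  35  36  10  79  79  56  18   4 -12  -6   0   4   2   2   0] [ 70 109  69  43  42  66 123 122  82  72  80  83  57  62 110  93 116 164]
186 [ 81  14   5  33  38   4  76  81  60  21   3 -12  -8   0   3   4   4   0] [ 71  90  85  46  43  73 119 124  89  76 104  84  63  62 111  92 115 164]
188 [81 20  0 28 35  9 70 74 55 30  3 -5 -4  0  4  1  4  0] [ 70  88  84  46  49  71 117 131 102  84 115  74  74  98 119 117 101 162]
190 [2 1 1 0 0 1 2 0 0 0 2 1 1 3 1 1 2 0] [118 118 128 132 127 128 125 133 126 129 119 108 105 115 154 154 156 157][ WARN:0@1.184] global loadsave.cpp:1063 imwrite_ Unsupported depth image for selected encoder is fallbacked to CV_8U.
```

The measurements meet the criteria:

- **Caddy:** the bar's middle is about 5 mm from the hook, tilt is about 0.15 rad (limit 0.25), and it is still.
- **Hook:** the tab is unmoved by the stop.
- **Robot:** the arm is clear.

Handing in.

```bash
python3 -c "
from bench import r
print(r.hand_in())"
```

```text
the job is handed in; nothing more can be done
None
```

The job is handed in: the S-hook hangs on the rail at the stop, and the caddy hangs still in its lower curl about 5 mm off its bar's middle, tilted about 0.15 rad (limit 0.25) by my image measurements; hand-in gave no verdict.

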